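Stack the serving boards from the sloping draining stand

TASK

Take the two small wooden serving boards off the sloping draining stand and lay them, one on the other, on the third board that lies on the worktop, so that the three make one neat square pile: ringed faces up, all cup rings at the same end, edges lined up all round. Set each board down gently rather than dropping it, leave the bottom board where it lies, and do not push or knock over the other things on the worktop.

Things in the scene. Friction and masses are not known exactly. Their poses are not given: they have to be found in the camera images.
- base_board_center (a point): The board that lies flat on the worktop, ringed face up, alone: the bottom of the pile. A small wooden serving board, 130 mm long (its own x), 60 mm wide (its own y), 18 mm thick (its own z, up out of the ringed face), about 110 g; cup mark (dark ring 47 mm across, pale inside) towards +x, grooves towards -x. The point is its middle, half-way through the thickness
- board_a_center (a point): The board in the left slot (as the stand is seen from its low front side) of the stand, lying on the slope. A small wooden serving board, 130 mm long (its own x), 60 mm wide (its own y), 18 mm thick (its own z, up out of the ringed face), about 110 g; cup mark (dark ring 47 mm across, pale inside) towards +x, grooves towards -x. The point is its middle, half-way through the thickness. Its upper end on the slope is its +x end
- board_b_center (a point): The board in the right slot of the stand, 130 mm beside the other one (70 mm free between them), lying on the slope. A small wooden serving board, 130 mm long (its own x), 60 mm wide (its own y), 18 mm thick (its own z, up out of the ringed face), about 110 g; cup mark (dark ring 47 mm across, pale inside) towards +x, grooves towards -x. The point is its middle, half-way through the thickness. Its upper end on the slope is its +x end
- base_board_ring (a point): Bottom board: the point under the dark cup ring, 34 mm from the middle of the board along its +x, half-way through its thickness
- board_a_ring (a point): Left-slot board: the point under the dark cup ring, 34 mm from the middle of the board along its +x, half-way through its thickness
- board_b_ring (a point): Right-slot board: the point under the dark cup ring, 34 mm from the middle of the board along its +x, half-way through its thickness
- stand: Metal draining stand, fixed to the worktop, 200 mm wide (its y), 125 mm deep (its x), 115 mm high; origin under its middle. Its two slots are 40 mm wide sloping tongues at y = +65 and -65 mm, rising towards its +x (away from the robot) at 35 degrees (0.61 rad) from level; a board lies on each, overhanging the tongue by 10 mm on both long sides and resting against a lip 12 mm high at the low end. Middle of a lying board: x = -7, z = 75 mm in the stand's frame
- espresso_cup: Bystander, loose: white espresso cup, 61x79 mm, 56 mm high; origin at the centre of its underside
- tamper: Bystander, loose: coffee tamper with a round white foot and a wooden knob handle, 58 mm wide, 94 mm high; origin at the centre of its underside
- cocoa_shaker: Bystander, loose: steel shaker with a white lid, 61 mm wide, 82 mm high; origin at the centre of its underside
- milk_jug: Bystander, loose: white milk jug with a handle, 106x127 mm, 119 mm high; origin at the centre of its underside
- can_grey: Bystander, loose: frosted canister with a flat dusky-pink lid, 178x98 mm, 117 mm high; origin at the centre of its underside
- salt_tub: Bystander, loose: round white lidded tub, 71 mm wide, 32 mm high; origin at the centre of its underside

How it is judged:
By the outcome, as a careful person would: the job done as asked, in the order asked, and still so for the second after the job is handed in, with the robot touching nothing.
It also fails if it takes over 61 s, if anything falls off the work surface, if the arm or the gripper's body presses on something with over 40 N, if the wrist force passes 120 N, or if a joint passes its speed limit or range.

ROBOT

A 7-joint arm with a two-finger parallel gripper is mounted at the origin on a cart in front of the work surface, level with it; the furniture and walls round the work are solid. World frame = base frame: x ahead of the robot, y to its left, z up, the work surface at z = 0. Lengths are in m, angles in degrees, forces in N, time in s.
With the tool pointing down it reaches from about 0.4 to 0.925 m from the base axis. Payload 4.1 kg.
Tool frame: the origin (TCP) lies at the very end of the fingers, on their centre line; the grasp point (between the pads) lies ctrl.hold_point_z behind it (ctrl.hold_point_z is the distance from the TCP to the grasp point, in m); y points along the fingers, z is the direction in which the jaws open and shut, and the axes are right-handed (so a half turn about y gives the same grasp; the last joint's range is limited). The gripper opens to 85 mm and grips with 20 to 120 N. Pads are 22 mm wide; open, the fingers measure 114 mm over their backs; the gripper's body (76 mm by 85 mm) begins 54 mm behind the grasp point. The pads swing forward as they close: fully open they stand 13 mm farther back than shut.
Start: joints at [68.755, 22.827, 2.584, 88.041, -1.071, 69.15, -2.905], TCP at [0.175, -0.626, 0.231] pointing down, gripper open.
Joint ranges: [-161.44, 161.44], [-28.35, 127.94], [-78.24, 83.42], [0, 140.83], [-78.03, 258.03], [13.02, 114.36], [-168.23, 168.23]. Speed limits (degrees/s): [147.25, 147.25, 180, 180, 180, 180, 180].

INTERFACE

Orientations are given as [roll, pitch, yaw] about the fixed x, y, z axes, in that order (R = Rz(yaw) Ry(pitch) Rx(roll)).
In Python, from station import ctrl, optics gives the robot as it stands.
- The arm moves only by the shell command python3 -m pendant 'ROWS' [FORCE]. ROWS is JSON, a list of rows, each an object with "dr": the turn, a rotation vector about the tool's x, y, z in rad, a list of three; "offset": the shift along the tool's x, y, z in mm, a list of three; "gripper": the opening, from 0 (shut) to 1 (fully open). In form: [{"dr": [wx, wy, wz], "offset": [x, y, z], "gripper": gripper}, ...]. A call has exactly 5 rows; each row is the pose to reach, as a shift and turn from the pose commanded when the call began, along the tool's axes at that moment; what a row does not reach only later rows make up. A row lasts 1/12 s, in which the tool goes at most 41.7 mm and 7.16 degrees, less where a joint would pass 70% of its speed; a pose out of reach is approached as far as the arm can. A call with a gripper value outside its range is refused whole. The fingers move at their own pace and stop on an object; FORCE is the grip in N (left out, the last holds). Time passes only in rows, so rows that repeat a pose let the fingers close, or fill a call up. It gives the time, the measured TCP pose, the force and the opening at its end, in the units of the state.
- ctrl.observe(): the state, without advancing time (a new reading comes with each control period).
- optics.snapshot(name): name is "side" or "top"; returns a dict with "img" (400x640x3 uint8, red, green, blue), "depth" (400x640 float32, m along the optical axis (not along the pixel's ray), 0 where there is no reading), "fx", "fy", "cx", "cy" (pixels), "origin" and "attitude" of the camera in the world. Camera axes: x right, y down, z forward; pixel columns grow to the right and rows downward; lengths in m; the calibration is good to about 2 mm. A picture is of the moment at which its call begins.
- ctrl.job_done(): hands the job in, once; it reports no verdict.
The state is a dict: "time": time; "joints": joint angles; "qd": joint speeds; "joint_torque": joint torques, N m; "tcp_pos": TCP position; "tool_rot": TCP orientation; "ft_force": force on the tool from outside, world axes, zero at the start; "ft_torque": the same for the moment, N m; "width": finger opening in m.
Only numpy, scipy, OpenCV 4.12 (cv2) and the standard library are available. Lean on these libraries where they do the work, as an engineer would, in place of code of your own. Each camera call takes 0.05 s, during which the arm holds its last target.

## Working session

There is one attempt and no reset: what is moved stays moved. The work goes in short steps, Python scripts to look and compute and a shell command to move; the robot and the scene stay as the last step left them, time stands still between calls to the robot, and variables do not carry over. Pictures are saved under pics/ and viewed, and the job is handed in when it is done.

```bash
ls; mkdir -p pics; python3 - <<'E'
from station import ctrl, optics
import cv2
print(ctrl.observe(), ctrl.hold_point_z)
for n in ("side","top"):
    s=optics.snapshot(n)
    cv2.imwrite(f"pics/{n}0.png",s["img"][:,:,::-1])
    print(n,{k:v for k,v in s.items() if k not in("img","depth")})
E
```

```text
pics
{'time': 0.0, 'joints': array([68.75662508, 22.87352409,  2.57966111, 88.11370147, -1.07178335,
       69.14977768, -2.90709605]), 'qd': array([ 0.05317073, -0.09349958, -0.02350511, -0.01314564, -0.05237438,
       -0.05365291,  0.05987504]), 'joint_torque': array([-2.07116541e-04, -4.75122678e+01,  1.36446588e+00, -2.54219091e+01,
        1.14694121e-02,  9.55249707e-03,  4.14571289e-06]), 'tcp_pos': array([ 0.1743417 , -0.6255287 ,  0.23024883]), 'tool_rot': array([-9.01126200e+01, -7.30741248e-03, -1.64424255e+02]), 'ft_force': array([-0.4810372 ,  0.14002476, -0.10527028]), 'ft_torque': array([ 0.01136767, -0.03701297, -0.02125789]), 'width': 0.08503919652147149} 0.0187
side {'fx': 451.86464477897545, 'fy': 451.86464477897545, 'cx': 318.49625794540736, 'cy': 208.68897306286738, 'origin': array([-0.08018374,  1.12103639,  0.97626561]), 'attitude': array([-124.15309969,   -0.22117612, -153.624104  ])}
top {'fx': 498.0036103952506, 'fy': 498.0036103952506, 'cx': 317.6089160345294, 'cy': 193.60239383574512, 'origin': array([ 0.27285135, -0.02395018,  1.67966844]), 'attitude': array([-172.00582743,   -0.62183588,  -88.89887422])}
```

View pics/top0.png

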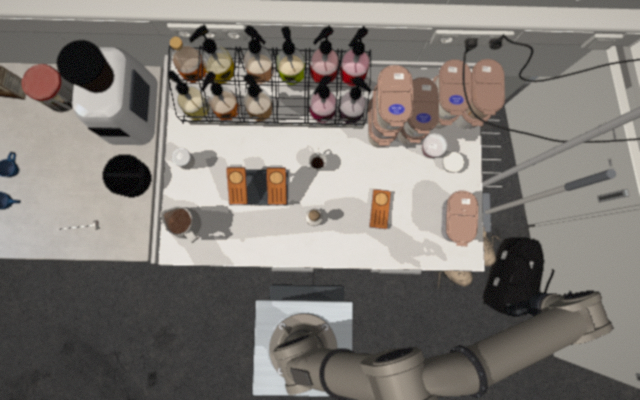

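View pics/side0.png

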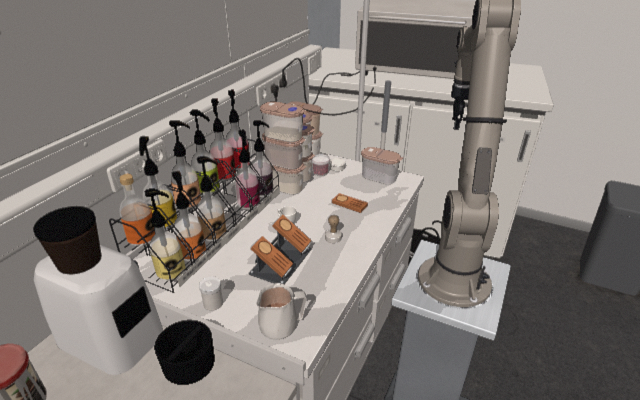

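The top view shows the slope boards at about (237,186) and (277,186), with the rings at their upper ends. The base board is at (380,208) with its ring away from the robot. The tamper is at (315,215) and the cup at (317,160). The arm is clear of all of these at lower right.

```bash
cat > h.py <<'E'
import numpy as np, cv2
from scipy.spatial.transform import Rotation as Rn
from station import ctrl, optics
def cam(n):
    s=optics.snapshot(n); s["R"]=Rn.from_euler("xyz",s["attitude"],degrees=True).as_matrix(); return s
def ray(s,uv):
    uv=np.atleast_2d(uv).astype(float)
    d=np.c_[(uv[:,0]-s["cx"])/s["fx"],(uv[:,1]-s["cy"])/s["fy"],np.ones(len(uv))]
    return d@s["R"].T
def onplane(s,uv,p,n):
    d=ray(s,uv); p=np.array(p,float); n=np.array(n,float)
    t=((p-s["origin"])@n)/(d@n); return s["origin"]+d*t[:,None]
def proj(s,P):
    c=(np.atleast_2d(P)-s["origin"])@s["R"]; return np.c_[c[:,0]/c[:,2]*s["fx"]+s["cx"],c[:,1]/c[:,2]*s["fy"]+s["cy"]]
def cloud(s):
    v,u=np.mgrid[:400,:640]; z=s["depth"]; d=ray(s,np.c_[u.ravel(),v.ravel()])
    return (s["origin"]+d*z.ravel()[:,None]).reshape(400,640,3)
def wood(s):
    hsv=cv2.cvtColor(s["img"],cv2.COLOR_RGB2HSV)
    return cv2.inRange(hsv,(5,110,60),(22,255,255))
def comps(s,roi):
    m=wood(s); k=np.zeros_like(m); x0,y0,x1,y1=roi; k[y0:y1,x0:x1]=m[y0:y1,x0:x1]
    n,l,st,ce=cv2.connectedComponentsWithStats(k)
    return [(l==i,st[i],ce[i]) for i in range(1,n) if st[i][4]>60]
E
python3 - <<'E'
from h import *
for n,roi in (("top",(215,150,410,240)),("side",(240,180,380,290))):
    s=cam(n); C=cloud(s)
    x0,y0,x1,y1=roi
    im=s["img"][y0:y1,x0:x1,::-1]; cv2.imwrite(f"pics/{n}_crop.png",cv2.resize(im,None,fx=4,fy=4,interpolation=cv2.INTER_CUBIC))
    for m,st,ce in comps(s,roi):
        cs,_=cv2.findContours(m.astype(np.uint8),cv2.RETR_EXTERNAL,cv2.CHAIN_APPROX_NONE)
        r=cv2.minAreaRect(max(cs,key=len))
        P=C[m]; P=P[s["depth"][m]>0]
        print(n,st,ce.round(1),np.round(r[0],1),np.round(r[1],1),round(r[2],1),"cloud med",np.median(P,0).round(3),"min",P.min(0).round(3),"max",P.max(0).round(3))
E
```

```text
top [227 168  21  36 659] [236.9 185.4] [236.9 185.5] [36.3 18.4] 85.8 cloud med [0.519 0.225 0.084] min [0.464 0.197 0.005] max [0.572 0.256 0.123]
top [266 168  21  36 698] [276.1 185.4] [276.  185.5] [35. 20.] 90.0 cloud med [0.522 0.098 0.082] min [ 0.467  0.069 -0.002] max [0.585 0.14  0.123]
top [370 190  21  38 630] [379.8 208.7] [379.9 208.7] [17.  37.2] 5.7 cloud med [ 0.459 -0.248  0.017] min [ 0.398 -0.282  0.003] max [ 0.524 -0.214  0.029]
side [332 194  35  19 342] [349.3 202.6] [349.  202.5] [33.8 11.1] 18.4 cloud med [ 0.456 -0.233  0.019] min [ 0.393 -0.274  0.001] max [ 0.526 -0.205  0.028]
side [273 215  38  37 618] [291.4 233. ] [291.2 233.1] [39.1 16.2] 42.0 cloud med [0.519 0.107 0.082] min [0.464 0.069 0.007] max [0.573 0.133 0.123]
side [251 237  42  40 760] [271.8 256.2] [271.6 256. ] [42.2 18.7] 41.4 cloud med [0.516 0.235 0.081] min [0.462 0.128 0.008] max [0.575 0.261 0.122]
```

View pics/top_crop.png

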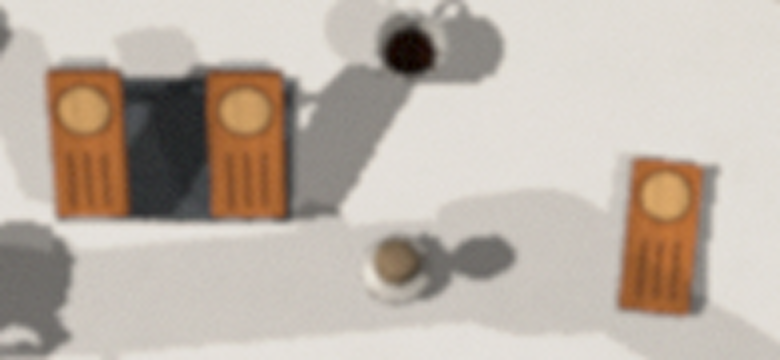

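View pics/side_crop.png

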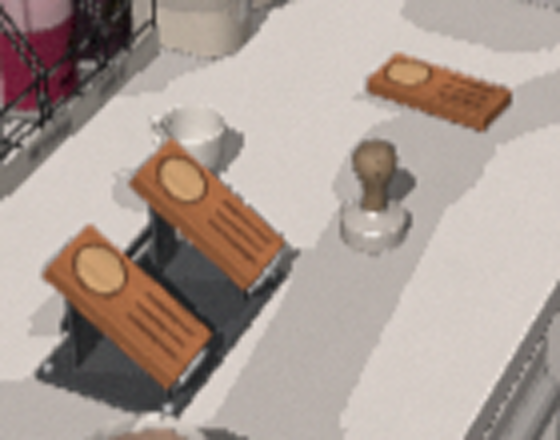

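The crops show each ring as a pale disc with the grooves below it. I'll fit the discs in both views, then triangulate the rings and find the board axes.

```bash
cat >> h.py <<'E'
def discs(s,roi):
    x0,y0,x1,y1=roi; im=cv2.resize(s["img"][y0:y1,x0:x1],None,fx=8,fy=8,interpolation=cv2.INTER_CUBIC)
    h=cv2.cvtColor(im,cv2.COLOR_RGB2HSV)
    m=cv2.inRange(h,(10,60,165),(24,165,255))
    m=cv2.morphologyEx(m,cv2.MORPH_OPEN,np.ones((9,9)))
    cs,_=cv2.findContours(m,cv2.RETR_EXTERNAL,cv2.CHAIN_APPROX_NONE); out=[]
    for c in cs:
        if cv2.contourArea(c)>64*15:
            e=cv2.fitEllipse(c); out.append(((np.array(e[0])+.5)/8-.5+[x0,y0],np.array(e[1])/8,e[2]))
    return out
def quad(s,roi):
    out=[]
    for m,st,ce in comps(s,roi):
        cs,_=cv2.findContours(m.astype(np.uint8),cv2.RETR_EXTERNAL,cv2.CHAIN_APPROX_NONE)
        out.append((ce,max(cs,key=len)[:,0,:]))
    return out
def tri(s1,u1,s2,u2):
    d1=ray(s1,u1)[0];d2=ray(s2,u2)[0]
    A=np.c_[d1,-d2]; t=np.linalg.lstsq(A,s2["origin"]-s1["origin"],rcond=None)[0]
    a=s1["origin"]+d1*t[0]; b=s2["origin"]+d2*t[1]; return (a+b)/2,np.linalg.norm(a-b)
E
python3 - <<'E'
from h import *
T=cam("top");S=cam("side")
dt=sorted(discs(T,(215,150,410,240)),key=lambda d:d[0][0]); ds=sorted(discs(S,(240,180,380,290)),key=lambda d:d[0][0])
for d in dt+ds: print(np.round(d[0],2),np.round(d[1],1),round(d[2]))
if len(dt)==3==len(ds):
    for a,b in zip(dt,ds): print("ring",[np.round(x,4) for x in tri(T,a[0],S,b[0])])
for s,n,d,roi in ((T,"top",dt,(215,150,410,240)),(S,"side",ds,(240,180,380,290))):
  for ce,c in sorted(quad(s,roi),key=lambda q:q[0][0]):
    if ce[0]>330: pl=((0,0,.018),(0,0,1))
    else:
        a=np.radians(35); pl=((.515,.16,.075+.009/np.cos(a)),(-np.sin(a),0,np.cos(a)))
    W=onplane(s,c,*pl)
    # flatten to in-plane coords
    nx=np.array([pl[1][2],0,-pl[1][0]]); uv=np.c_[W@nx,W[:,1]].astype(np.float32)
    r=cv2.minAreaRect((uv*1000).astype(np.float32)); print(n,"rect in-plane mm",np.round(r[0],1),np.round(r[1],1),round(r[2],2))
E
```

```text
[228.86 197.09] [ 1.9 15. ] 176
[235.29 177.21] [11.  11.9] 113
[275.69 177.46] [10.9 12. ] 91
[380.8  198.68] [11.9 12.7] 164
[382.91 190.52] [ 1.6 17.4] 97
[260.52 241.41] [ 7.  11.5] 44
[264.54 247.06] [ 9.5 12.5] 132
[274.07 253.04] [10.1 16. ] 116
[285.06 224.55] [ 8.2 11.5] 132
[287.14 266.19] [3.7 7.6] 40
[292.67 229.17] [ 6.7 10.8] 35
[341.53 197.88] [5.1 9.4] 94
[349.76 198.49] [4.4 6.1] 45
top rect in-plane mm [473.4 224.1] [125.9  59.7] 1.31
top rect in-plane mm [476.3  98. ] [125.8  64. ] 1.32
top rect in-plane mm [ 459.9 -247.6] [ 57.4 126. ] 84.29
side rect in-plane mm [469.5 235.8] [128.1  72.9] 1.4
side rect in-plane mm [471.7 110.3] [127.1  72.1] 0.84
side rect in-plane mm [ 457.9 -238. ] [ 71.2 133.1] 84.01
```

```bash
python3 - <<'E'
from h import *
T=cam("top");S=cam("side")
al=np.radians(35); nrm=np.array([-np.sin(al),0,np.cos(al)]); sx=np.array([np.cos(al),0,np.sin(al)])
for nm,a,b in (("A",(235.29,177.21),(264.54,247.06)),("B",(275.69,177.46),(285.06,224.55)),("base",(380.8,198.68),(341.53,197.88))):
    p,e=tri(T,a,S,b); print(nm,p.round(4),"gap",round(e,4))
    # expected face height at ring for lying boards
    z=(.018 if nm=="base" else .075+.009*np.cos(al)+.034*np.sin(al))
    for s,u in ((T,a),(S,b)): print("   on z=%.4f"%z, onplane(s,[u],(0,0,z),(0,0,1))[0].round(4))
# depth plane fit of each top face by eroded mask
for s,roi in ((T,(215,150,410,240)),(S,(240,180,380,290))):
  C=cloud(s)
  for m,st,ce in sorted(comps(s,roi),key=lambda q:q[2][0]):
    k=cv2.erode(m.astype(np.uint8),np.ones((3,3)))>0
    P=C[k&(s["depth"]>0)]; med=np.median(P,0); P=P[np.abs(P-med).max(1)<.07]
    A=np.c_[P[:,:2],np.ones(len(P))]; w=np.ones(len(P))
    for _ in range(10):
        c=np.linalg.lstsq(A*w[:,None],P[:,2]*w,rcond=None)[0]; w=1/(1+(np.abs(P[:,2]-A@c)/.002)**2)
    print(ce.round(),"slope deg",np.degrees(np.arctan(np.hypot(*c[:2]))).round(1),"dir",np.degrees(np.arctan2(c[1],c[0])).round(1),"z@med",(np.r_[med[:2],1]@c).round(4),med.round(4))
E
```

```text
A [0.5424 0.2282 0.1036] gap 0.0007
   on z=0.1019 [0.5424 0.2283 0.1019]
   on z=0.1019 [0.544  0.2265 0.1019]
B [0.5444 0.0988 0.1036] gap 0.0009
   on z=0.1019 [0.5443 0.0988 0.1019]
   on z=0.1019 [0.5461 0.0969 0.1019]
base [ 0.4942 -0.25    0.0211] gap 0.0019
   on z=0.0180 [ 0.4937 -0.2507  0.018 ]
   on z=0.0180 [ 0.4969 -0.2542  0.018 ]
[237. 185.] slope deg 34.8 dir 1.8 z@med 0.0831 [0.5188 0.225  0.0838]
[276. 185.] slope deg 35.2 dir -0.1 z@med 0.0841 [0.5217 0.0981 0.0833]
[380. 209.] slope deg 0.8 dir 12.6 z@med 0.0172 [ 0.4593 -0.2478  0.0171]
[272. 256.] slope deg 34.6 dir -1.5 z@med 0.0832 [0.5148 0.2359 0.0829]
[291. 233.] slope deg 35.2 dir 2.6 z@med 0.0843 [0.5186 0.1072 0.0833]
[349. 203.] slope deg 0.4 dir 99.6 z@med 0.0197 [ 0.4535 -0.2329  0.0195]
```

Measured centres:

| Board | Centre (m) | Yaw |
|---|---|---|
| A | (0.520, 0.227, 0.075) | about 1.1° (stand) |
| B | (0.522, 0.097, 0.075) | about 1.1° (stand) |
| Base | (0.461, -0.2485) | about -5.8° |

The heights match the stand geometry: the expected centre is 0.075, and the depth fits give a 35° slope. The move calculator comes next.

```bash
cat > go.py <<'E'
import sys
from h import *
x,y,z,yaw,tilt=map(float,sys.argv[1:6]); p=np.radians(yaw);t=np.radians(tilt)
yt=np.array([np.sin(t)*np.cos(p),np.sin(t)*np.sin(p),-np.cos(t)]); zt=np.array([np.sin(p),-np.cos(p),0]); R1=np.c_[np.cross(yt,zt),yt,zt]
o=ctrl.observe(); R0=Rn.from_euler("xyz",o["tool_rot"],degrees=True).as_matrix()
d=R0.T@(np.array([x,y,z])-o["tcp_pos"])*1000; w=Rn.from_matrix(R0.T@R1).as_rotvec()
print("t",round(o["time"],2),"off",d.round(1),"dr",w.round(4),"rows",round(np.linalg.norm(d)/41.7,1),round(np.degrees(np.linalg.norm(w))/7.16,1),"j",o["joints"].round(0),"F",o["ft_force"].round(1),"w",round(o["width"],4),"pos",o["tcp_pos"].round(4))
E
python3 go.py .40 -.45 .32 0 0
```

```text
t 0.4 off [-264.5  -88.8 -109.1] dr [1.000e-04 2.719e-01 1.000e-04] rows 7.2 2.2 j [69. 23.  3. 88. -1. 69. -3.] F [ 0.5  0.3 -0.3] w 0.0855 pos [ 0.1745 -0.6261  0.2312]
```

```bash
python3 -m pendant '[{"dr":[0,0.06,0],"offset":[-25,-15,-5],"gripper":1},{"dr":[0,0.12,0],"offset":[-60,-40,-20],"gripper":1},{"dr":[0,0.18,0],"offset":[-95,-60,-40],"gripper":1},{"dr":[0,0.24,0],"offset":[-130,-75,-55],"gripper":1},{"dr":[0,0.27,0],"offset":[-165,-88,-70],"gripper":1}]' 40; python3 go.py .48 -.2 .32 0 15
```

```text
time: 0.82
tcp_pos: [0.3118, -0.5166, 0.3194]
tool_rot: [-89.9, 0.0, 179.9]
ft_force: [0.8, -0.3, -0.8]
width: 0.0855
t 0.82 off [-167.6   -1.  -316.9] dr [-0.0019 -0.0016  0.261 ] rows 8.6 2.1 j [ 54.  15.   1.  88.  -0.  77. -35.] F [ 0.8 -0.3 -0.8] w 0.0855 pos [ 0.3118 -0.5166  0.3194]
```

```bash
python3 -m pendant '[{"dr":[0,0,0.03],"offset":[-20,0,-33],"gripper":1},{"dr":[0,0,0.06],"offset":[-40,0,-67],"gripper":1},{"dr":[0,0,0.1],"offset":[-60,0,-101],"gripper":1},{"dr":[0,0,0.13],"offset":[-80,0,-136],"gripper":1},{"dr":[0,0,0.16],"offset":[-98,0,-171],"gripper":1}]'; python3 go.py .48 .10 .25 1.1 35
```

```text
time: 1.23
tcp_pos: [0.4096, -0.3443, 0.3179]
tool_rot: [-90.0, 9.3, -179.9]
ft_force: [0.8, -0.3, -0.3]
width: 0.0851
t 1.23 off [ -59.4   78.4 -444.2] dr [-0.0069 -0.016   0.4488] rows 10.9 3.6 j [ 45.   4.  -6. 102.  -6.  67. -49.] F [ 0.8 -0.3 -0.3] w 0.0851 pos [ 0.4096 -0.3443  0.3179]
```

```bash
python3 -m pendant '[{"dr":[0,0,0.05],"offset":[-10,0,-37],"gripper":1},{"dr":[0,0,0.1],"offset":[-20,2,-75],"gripper":1},{"dr":[0,0,0.15],"offset":[-28,5,-114],"gripper":1},{"dr":[0,0,0.2],"offset":[-33,8,-154],"gripper":1},{"dr":[0,0,0.25],"offset":[-38,12,-194],"gripper":1}]'; python3 go.py .4731 .227 .1426 1.1 35
```

```text
time: 1.65
tcp_pos: [0.448, -0.1503, 0.3124]
tool_rot: [-90.0, 23.7, -179.9]
ft_force: [1.4, 1.2, 0.7]
width: 0.0855
t 1.65 off [  44.6  165.6 -377.4] dr [-0.0091 -0.015   0.1974] rows 9.9 1.6 j [ 37. -12. -15. 120. -15.  51. -61.] F [1.4 1.2 0.7] w 0.0855 pos [ 0.448  -0.1503  0.3124]
```

```bash
python3 -m pendant '[{"dr":[0,0,0.02],"offset":[4,5,-38],"gripper":1},{"dr":[0,0,0.05],"offset":[8,15,-76],"gripper":1},{"dr":[0,0,0.08],"offset":[12,27,-114],"gripper":1},{"dr":[0,0,0.11],"offset":[16,40,-152],"gripper":1},{"dr":[0,0,0.14],"offset":[20,54,-190],"gripper":1}]'; python3 go.py .4731 .227 .1426 1.1 35
```

```text
time: 2.07
tcp_pos: [0.4504, 0.0397, 0.2545]
tool_rot: [-90.0, 31.7, -179.9]
ft_force: [1.6, 0.5, 0.2]
width: 0.0856
t 2.07 off [  39.1  107.2 -187.3] dr [-0.01   -0.0141  0.0575] rows 5.3 0.5 j [ 33. -20. -38. 133. -16.  32. -86.] F [1.6 0.5 0.2] w 0.0856 pos [0.4504 0.0397 0.2545]
```

```bash
python3 -m pendant '[{"dr":[0,0,0.01],"offset":[4,14,-35],"gripper":1},{"dr":[0,0,0.02],"offset":[8,28,-70],"gripper":1},{"dr":[0,-0.005,0.03],"offset":[14,42,-105],"gripper":1},{"dr":[-0.005,-0.01,0.04],"offset":[20,56,-140],"gripper":1},{"dr":[-0.01,-0.014,0.057],"offset":[26,68,-172],"gripper":1}]'; python3 go.py .4731 .227 .1426 1.1 35
```

```text
time: 2.48
tcp_pos: [0.4586, 0.1757, 0.1929]
tool_rot: [-89.5, 32.8, -179.6]
ft_force: [-1.0, 0.6, -0.3]
width: 0.085
t 2.48 off [ 14.8  49.9 -51.7] dr [-0.016  -0.0104  0.0381] rows 1.8 0.3 j [  49.  -15.  -78.  133.    6.   23. -127.] F [-1.   0.6 -0.3] w 0.085 pos [0.4586 0.1757 0.1929]
```

j3 has reached its limit: at 35° tilt the wrist is nearly straight (j6 is small). A tilt of about 20° avoids this, because the jaws close on the parallel long edges and the remaining 15° can be taken up at the placing. I'll back out first so the elbow recovers.

```bash
python3 go.py .49 .08 .27 0 10
```

```text
t 2.48 off [-67.7 -47.2  96.3] dr [-0.0064  0.0043 -0.3983] rows 3.0 3.2 j [  49.  -15.  -78.  133.    6.   23. -127.] F [-1.   0.6 -0.3] w 0.085 pos [0.4586 0.1757 0.1929]
```

```bash
python3 -m pendant '[{"dr":[0,0,-0.08],"offset":[-12,-8,20],"gripper":1},{"dr":[0,0,-0.16],"offset":[-25,-18,40],"gripper":1},{"dr":[0,0,-0.24],"offset":[-40,-28,60],"gripper":1},{"dr":[0,0,-0.32],"offset":[-54,-38,80],"gripper":1},{"dr":[0,0,-0.4],"offset":[-68,-47,96],"gripper":1}]'; python3 go.py .49 .08 .27 0 10
```

```text
time: 2.9
tcp_pos: [0.4891, 0.0815, 0.2696]
tool_rot: [-89.6, 9.4, -179.3]
ft_force: [0.4, 1.2, 0.2]
width: 0.0855
t 2.9 off [-0.9 -0.3  1.5] dr [-0.0054  0.0114  0.0103] rows 0.0 0.1 j [  42.    1.  -59.  111.    5.   60. -108.] F [0.4 1.2 0.2] w 0.0855 pos [0.4891 0.0815 0.2696]
```

```bash
python3 go.py .495 .20 .21 1.1 16
```

```text
t 2.9 off [   2.6   59.1 -118.9] dr [-0.009  -0.0071  0.1151] rows 3.2 0.9 j [  42.    1.  -59.  111.    5.   60. -108.] F [0.4 1.2 0.2] w 0.0855 pos [0.4891 0.0815 0.2696]
```

```bash
python3 -m pendant '[{"dr":[0,0,0.03],"offset":[0,11,-24],"gripper":1},{"dr":[0,-0.005,0.06],"offset":[2,22,-48],"gripper":1},{"dr":[0,-0.01,0.08],"offset":[3,34,-72],"gripper":1},{"dr":[-0.005,-0.01,0.1],"offset":[4,46,-96],"gripper":1},{"dr":[-0.01,-0.01,0.11],"offset":[4,57,-118],"gripper":1}]'; python3 go.py .4985 .227 .1355 1.1 20
```

```text
time: 3.32
tcp_pos: [0.4923, 0.2022, 0.2101]
tool_rot: [-90.1, 15.9, -178.6]
ft_force: [0.3, -0.0, 0.1]
width: 0.0852
t 3.32 off [ 13.9  73.6 -24.5] dr [0.0027 0.0044 0.071 ] rows 1.9 0.6 j [  27.    9.  -64.  116.   23.   49. -137.] F [ 0.3 -0.   0.1] w 0.0852 pos [0.4923 0.2022 0.2101]
```

```bash
python3 -m pendant '[{"dr":[0,0,0.02],"offset":[3,15,-5],"gripper":1},{"dr":[0,0,0.04],"offset":[6,30,-10],"gripper":1},{"dr":[0,0,0.055],"offset":[9,45,-16],"gripper":1},{"dr":[0,0,0.07],"offset":[14,60,-24],"gripper":1},{"dr":[0.003,0.004,0.07],"offset":[14,73,-24.5],"gripper":1}]'; python3 go.py .5224 .227 .0697 1.1 20; python3 - <<'E'
from h import *
for n,(x0,y0,x1,y1) in (("top",(190,130,320,230)),("side",(220,170,350,290))):
    s=cam(n); cv2.imwrite(f"pics/{n}1.png",cv2.resize(s["img"][y0:y1,x0:x1,::-1],None,fx=5,fy=4.8,interpolation=cv2.INTER_CUBIC))
E
```

```text
time: 3.73
tcp_pos: [0.4972, 0.2271, 0.1353]
tool_rot: [-90.0, 19.8, -178.7]
ft_force: [-0.5, -1.0, -0.0]
width: 0.0856
t 3.73 off [-1.4 70.3  0.6] dr [0.0006 0.0026 0.0028] rows 1.7 0.0 j [  15.   16.  -57.  121.   41.   41. -158.] F [-0.5 -1.  -0. ] w 0.0856 pos [0.4972 0.2271 0.1353]
```

View pics/side1.png

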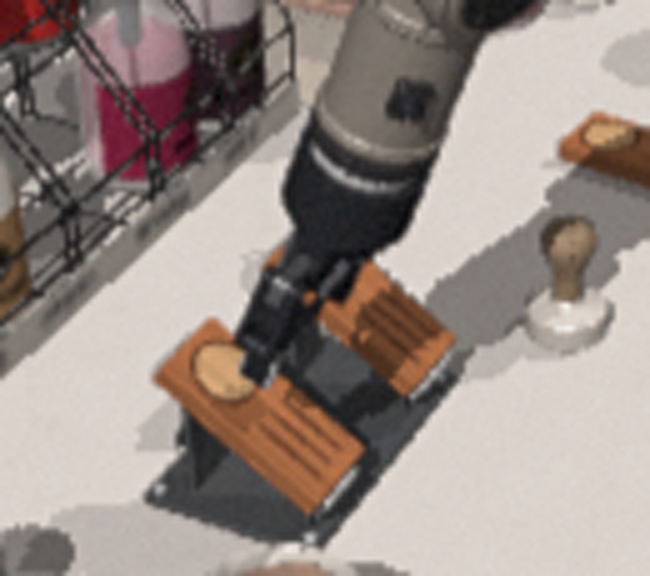

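View pics/top1.png

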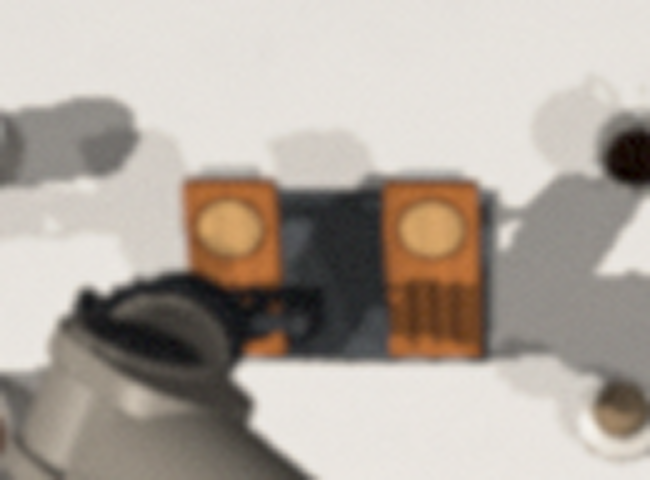

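The side view shows the fingers above the middle of board A, straddling its long edges. j7 is at -158, so I'll descend in parts and watch it.

```bash
python3 -m pendant '[{"dr":[0,0,0],"offset":[0,6,0],"gripper":1},{"dr":[0,0,0],"offset":[-0.5,12,0],"gripper":1},{"dr":[0,0,0],"offset":[-1,18,0.3],"gripper":1},{"dr":[0,0.002,0.002],"offset":[-1.4,24,0.6],"gripper":1},{"dr":[0,0.002,0.002],"offset":[-1.4,28,0.6],"gripper":1}]'; python3 go.py .5224 .227 .0697 1.1 20
```

```text
time: 4.25
tcp_pos: [0.5101, 0.2248, 0.1102]
tool_rot: [-90.0, 20.0, -179.1]
ft_force: [-0.1, -1.2, -0.4]
width: 0.0857
t 4.25 off [ 2.3 42.3 -2. ] dr [-0.0007 -0.0031  0.0002] rows 1.0 0.0 j [  12.   19.  -54.  121.   47.   40. -162.] F [-0.1 -1.2 -0.4] w 0.0857 pos [0.5101 0.2248 0.1102]
```

j7 would hit its limit on the way down. I'll back off and turn the tool half a turn about its finger axis, which is the same grasp and leaves j7 mid-range.

```bash
python3 -m pendant '[{"dr":[0,0,0],"offset":[0,-20,0],"gripper":1},{"dr":[0,-0.12,0],"offset":[0,-40,0],"gripper":1},{"dr":[0,-0.24,0],"offset":[0,-50,0],"gripper":1},{"dr":[0,-0.36,0],"offset":[0,-50,0],"gripper":1},{"dr":[0,-0.48,0],"offset":[0,-50,0],"gripper":1}]'; for i in 1 2 3 4; do :; done; python3 -m pendant '[{"dr":[0,-0.12,0],"offset":[0,0,0],"gripper":1},{"dr":[0,-0.24,0],"offset":[0,0,0],"gripper":1},{"dr":[0,-0.36,0],"offset":[0,0,0],"gripper":1},{"dr":[0,-0.48,0],"offset":[0,0,0],"gripper":1},{"dr":[0,-0.6,0],"offset":[0,0,0],"gripper":1}]'; python3 go.py .4985 .227 .1355 1.1 20
```

```text
time: 4.67
tcp_pos: [0.4931, 0.2251, 0.1587]
tool_rot: [-80.3, 17.7, -149.7]
ft_force: [-0.9, -0.6, -0.7]
width: 0.0854
time: 5.08
tcp_pos: [0.4927, 0.2248, 0.1576]
tool_rot: [-72.2, 9.2, -115.4]
ft_force: [-0.3, -0.2, -0.1]
width: 0.0854
t 5.08 off [-0.8 22.8 -2.8] dr [-4.0000e-04  1.0835e+00  2.0000e-04] rows 0.6 8.7 j [ 27.  18. -72. 121.  44.  46. -98.] F [-0.3 -0.2 -0.1] w 0.0854 pos [0.4927 0.2248 0.1576]
```

```bash
R='x'; python3 -m pendant '[{"dr":[0,-0.12,0],"offset":[0,0,0],"gripper":1},{"dr":[0,-0.24,0],"offset":[0,0,0],"gripper":1},{"dr":[0,-0.36,0],"offset":[0,0,0],"gripper":1},{"dr":[0,-0.48,0],"offset":[0,0,0],"gripper":1},{"dr":[0,-0.6,0],"offset":[0,0,0],"gripper":1}]';  python3 -m pendant '[{"dr":[0,-0.12,0],"offset":[0,0,0],"gripper":1},{"dr":[0,-0.24,0],"offset":[0,0,0],"gripper":1},{"dr":[0,-0.36,0],"offset":[0,0,0],"gripper":1},{"dr":[0,-0.48,0],"offset":[0,0,0],"gripper":1},{"dr":[0,-0.6,0],"offset":[0,0,0],"gripper":1}]'; python3 -m pendant '[{"dr":[0,-0.12,0],"offset":[0,0,0],"gripper":1},{"dr":[0,-0.24,0],"offset":[0,0,0],"gripper":1},{"dr":[0,-0.36,0],"offset":[0,0,0],"gripper":1},{"dr":[0,-0.48,0],"offset":[0,0,0],"gripper":1},{"dr":[0,-0.6,0],"offset":[0,0,0],"gripper":1}]'
sed -i 's/R1=np.c_\[np.cross(yt,zt),yt,zt\]/zt=-zt; R1=np.c_[np.cross(yt,zt),yt,zt]/' go.py; python3 go.py .4985 .227 .1355 1.1 20
```

```text
time: 5.5
tcp_pos: [0.4927, 0.2248, 0.1575]
tool_rot: [-70.1, -2.2, -82.9]
ft_force: [0.6, -0.3, -0.3]
width: 0.0854
time: 5.92
tcp_pos: [0.4927, 0.2248, 0.1575]
tool_rot: [-74.6, -12.9, -49.8]
ft_force: [0.1, -0.2, 0.4]
width: 0.0856
time: 6.33
tcp_pos: [0.4927, 0.2249, 0.1576]
tool_rot: [-84.7, -19.3, -14.6]
ft_force: [-0.5, 0.7, -0.2]
width: 0.0854
t 6.33 off [-2.5 22.7  1.4] dr [ 4.000e-04 -2.582e-01 -1.000e-04] rows 0.5 2.1 j [ 30.  21. -77. 120.  48.  49.   2.] F [-0.5  0.7 -0.2] w 0.0854 pos [0.4927 0.2249 0.1576]
```

```bash
python3 -m pendant '[{"dr":[0,-0.1,0],"offset":[0,5,0],"gripper":1},{"dr":[0,-0.2,0],"offset":[-1,10,0.5],"gripper":1},{"dr":[0,-0.258,0],"offset":[-2,15,1],"gripper":1},{"dr":[0,-0.258,0],"offset":[-2.5,20,1.4],"gripper":1},{"dr":[0,-0.258,0],"offset":[-2.5,23,1.4],"gripper":1}]'; python3 go.py .5224 .227 .0697 1.1 20
```

```text
time: 6.75
tcp_pos: [0.4985, 0.227, 0.1347]
tool_rot: [-89.9, -19.9, 0.6]
ft_force: [0.8, -0.7, 0.2]
width: 0.0854
t 6.75 off [ 0.3 69.2 -0.4] dr [ 0.0003 -0.0075 -0.0009] rows 1.7 0.1 j [ 28.  25. -76. 121.  53.  49.  12.] F [ 0.8 -0.7  0.2] w 0.0854 pos [0.4985 0.227  0.1347]
```

```bash
python3 -m pendant '[{"dr":[0,-0.005,0],"offset":[0,8,0],"gripper":1},{"dr":[0,-0.0075,0],"offset":[0,17,0],"gripper":1},{"dr":[0,-0.0075,0],"offset":[0,26,0],"gripper":1},{"dr":[0,-0.0075,0],"offset":[0,33,-0.4],"gripper":1},{"dr":[0,-0.0075,0],"offset":[0,38,-0.4],"gripper":1}]'; python3 go.py .5224 .227 .0697 1.1 20
```

```text
time: 7.17
tcp_pos: [0.5115, 0.2266, 0.0987]
tool_rot: [-90.1, -19.9, 1.2]
ft_force: [-0.4, 0.4, -0.0]
width: 0.0854
t 7.17 off [ 0.3 30.9  0.2] dr [ 0.0008  0.0012 -0.0009] rows 0.7 0.0 j [ 23.  29. -70. 121.  59.  48.   8.] F [-0.4  0.4 -0. ] w 0.0854 pos [0.5115 0.2266 0.0987]
```

```bash
python3 -m pendant '[{"dr":[0,0,0],"offset":[0,6,0],"gripper":1},{"dr":[0,0,0],"offset":[0,13,0],"gripper":1},{"dr":[0,0,0],"offset":[0,20,0],"gripper":1},{"dr":[0,0,0],"offset":[0.3,26,0],"gripper":1},{"dr":[0,0,0],"offset":[0.3,31,0],"gripper":1}]'; python3 go.py .5224 .227 .0697 1.1 20; python3 - <<'E'
from h import *
for n,(x0,y0,x1,y1) in (("top",(190,130,320,230)),("side",(220,170,350,290))):
    s=cam(n); cv2.imwrite(f"pics/{n}2.png",cv2.resize(s["img"][y0:y1,x0:x1,::-1],None,fx=5,fy=4.8,interpolation=cv2.INTER_CUBIC))
E
```

```text
time: 7.58
tcp_pos: [0.5225, 0.2271, 0.0699]
tool_rot: [-90.1, -20.0, 1.2]
ft_force: [0.7, 0.0, -0.8]
width: 0.0852
t 7.58 off [-0.2  0.2 -0.1] dr [ 0.0003  0.0016 -0.0006] rows 0.0 0.0 j [ 20.  32. -66. 121.  64.  47.   5.] F [ 0.7  0.  -0.8] w 0.0852 pos [0.5225 0.2271 0.0699]
```

View pics/side2.png

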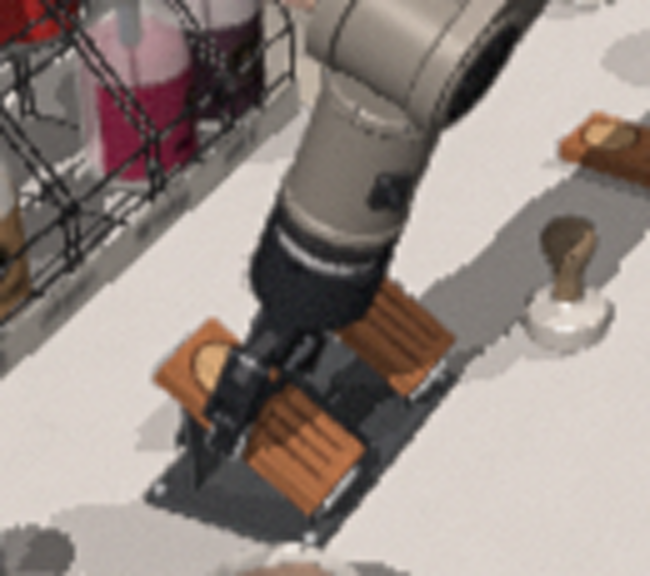

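View pics/top2.png

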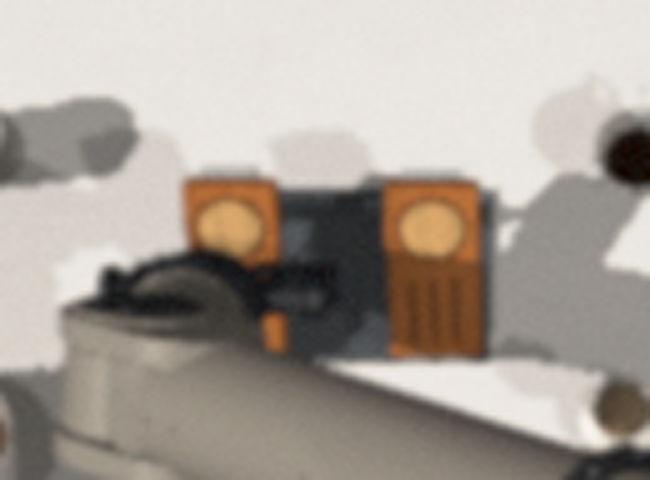

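The fingers straddle the middle of board A on both sides, so I'll close now.

```bash
python3 -m pendant '[{"dr":[0,0,0],"offset":[0,0,0],"gripper":0.75},{"dr":[0,0,0],"offset":[0,0,0],"gripper":0.7},{"dr":[0,0,0],"offset":[0,0,0],"gripper":0.65},{"dr":[0,0,0],"offset":[0,0,0],"gripper":0.6},{"dr":[0,0,0],"offset":[0,0,0],"gripper":0.6}]' 40;python3 -m pendant '[{"dr":[0,0,0],"offset":[0,0,0],"gripper":0.6},{"dr":[0,0,0],"offset":[0,0,0],"gripper":0.55},{"dr":[0,0,0],"offset":[0,0,0],"gripper":0.5},{"dr":[0,0,0],"offset":[0,0,0],"gripper":0.5},{"dr":[0,0,0],"offset":[0,0,0],"gripper":0.5}]'; python3 go.py .5224 .227 .0697 1.1 20
```

```text
time: 8.1
tcp_pos: [0.5223, 0.2275, 0.0712]
tool_rot: [-90.0, -20.0, 1.2]
ft_force: [-2.6, -1.7, 6.6]
width: 0.0588
time: 8.52
tcp_pos: [0.5223, 0.2275, 0.0711]
tool_rot: [-90.1, -20.0, 1.2]
ft_force: [-3.9, -1.3, 6.0]
width: 0.0592
t 8.52 off [-0.4  1.4 -0.5] dr [0.0003 0.002  0.0004] rows 0.0 0.0 j [ 20.  32. -66. 121.  64.  47.   5.] F [-3.9 -1.3  6. ] w 0.0592 pos [0.5223 0.2275 0.0711]
```

```bash
python3 -m pendant '[{"dr":[0,0,0],"offset":[-0.5,-2,0],"gripper":0.5},{"dr":[0,0,0],"offset":[-1.5,-6,0],"gripper":0.5},{"dr":[0,0,0],"offset":[-3.5,-13,0],"gripper":0.5},{"dr":[0,0,0],"offset":[-6.5,-24,0],"gripper":0.5},{"dr":[0,0,0],"offset":[-10,-38,0],"gripper":0.5}]';  python3 go.py .50 .20 .22 0 5; python3 - <<'E'
from h import *
for n,(x0,y0,x1,y1) in (("side",(220,170,350,290)),):
    s=cam(n); cv2.imwrite(f"pics/{n}3.png",cv2.resize(s["img"][y0:y1,x0:x1,::-1],None,fx=5,fy=4.8,interpolation=cv2.INTER_CUBIC))
E
```

```text
time: 8.93
tcp_pos: [0.4988, 0.2264, 0.1027]
tool_rot: [-90.1, -19.9, 1.2]
ft_force: [0.5, 0.3, -0.1]
width: 0.0587
t 8.93 off [  40.5 -110.1  -26.5] dr [-0.0033  0.0204  0.2596] rows 2.9 2.1 j [ 24.  27. -71. 123.  58.  48.   8.] F [ 0.5  0.3 -0.1] w 0.0587 pos [0.4988 0.2264 0.1027]
```

View pics/side3.png

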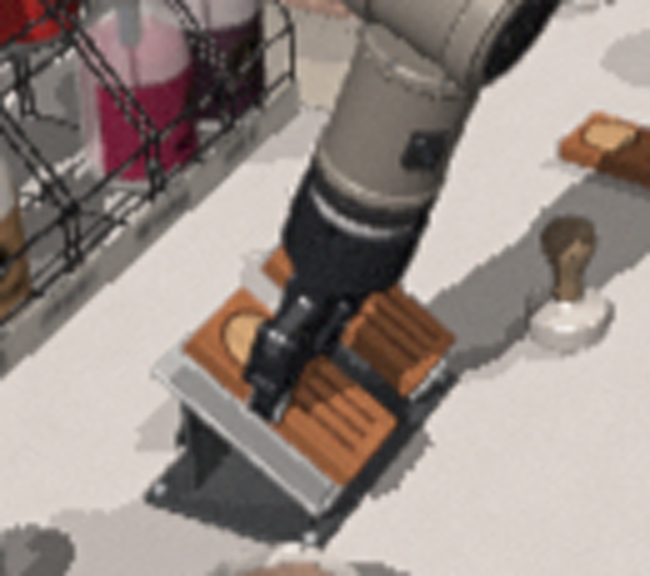

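Board A is off the tongue and held, still parallel to the slope. Next I raise it and carry it over.

```bash
python3 -m pendant '[{"dr":[0,0,0.03],"offset":[3,-20,0],"gripper":0.5},{"dr":[0,0,0.08],"offset":[10,-45,-2],"gripper":0.5},{"dr":[0,0.01,0.14],"offset":[20,-70,-8],"gripper":0.5},{"dr":[0,0.02,0.2],"offset":[30,-95,-16],"gripper":0.5},{"dr":[0,0.02,0.26],"offset":[41,-120,-27],"gripper":0.5}]';  python3 go.py .51 0 .24 -2 -8
```

```text
time: 9.4
tcp_pos: [0.497, 0.2003, 0.2314]
tool_rot: [-89.8, -5.0, 0.2]
ft_force: [1.2, -0.6, -1.9]
width: 0.0588
t 9.4 off [  13.1   -8.3 -200.3] dr [-0.003   0.0385  0.226 ] rows 4.8 1.8 j [ 34.  22. -76. 106.  26.  67.  40.] F [ 1.2 -0.6 -1.9] w 0.0588 pos [0.497  0.2003 0.2314]
```

```bash
python3 -m pendant '[{"dr":[0,0,0.04],"offset":[1,-1,-33],"gripper":0.5},{"dr":[0,0.01,0.08],"offset":[4,-3,-70],"gripper":0.5},{"dr":[0,0.02,0.13],"offset":[7,-5,-110],"gripper":0.5},{"dr":[0,0.03,0.18],"offset":[10,-7,-150],"gripper":0.5},{"dr":[0,0.038,0.226],"offset":[13,-8,-190],"gripper":0.5}]';  python3 go.py .48 -.2 .20 -5 -15
```

```text
time: 9.82
tcp_pos: [0.5104, 0.0077, 0.2385]
tool_rot: [-89.9, 7.9, -2.1]
ft_force: [0.8, -0.5, -0.4]
width: 0.0586
t 9.82 off [ -17.2   40.8 -208.8] dr [0.0079 0.0496 0.1231] rows 5.1 1.1 j [ 50.  27. -73.  99.  23.  80.  60.] F [ 0.8 -0.5 -0.4] w 0.0586 pos [0.5104 0.0077 0.2385]
```

```bash
python3 -m pendant '[{"dr":[0,0.01,0.02],"offset":[-3,3,-36],"gripper":0.5},{"dr":[0,0.02,0.05],"offset":[-7,8,-74],"gripper":0.5},{"dr":[0,0.03,0.08],"offset":[-10,14,-113],"gripper":0.5},{"dr":[0.005,0.04,0.1],"offset":[-14,20,-152],"gripper":0.5},{"dr":[0.008,0.05,0.123],"offset":[-17,26,-190],"gripper":0.5}]';  python3 go.py .459 -.2487 .12 -5.8 -15
```

```text
time: 10.23
tcp_pos: [0.4824, -0.1814, 0.2138]
tool_rot: [-90.0, 15.0, -5.0]
ft_force: [0.8, -0.5, -0.9]
width: 0.0589
t 10.23 off [  7.4  95.1 -69.1] dr [0.0032 0.0128 0.0004] rows 2.8 0.1 j [ 62.  33. -67.  96.  27.  87.  74.] F [ 0.8 -0.5 -0.9] w 0.0589 pos [ 0.4824 -0.1814  0.2138]
```

```bash
python3 go.py .4603 -.2485 .075 -5.8 -15; python3 -m pendant '[{"dr":[0,0,0],"offset":[1,20,-14],"gripper":0.5},{"dr":[0,0.005,0],"offset":[3,50,-30],"gripper":0.5},{"dr":[0,0.01,0],"offset":[6,85,-46],"gripper":0.5},{"dr":[0.003,0.013,0],"offset":[12,115,-60],"gripper":0.5},{"dr":[0.003,0.013,0],"offset":[18,136,-69],"gripper":0.5}]';  python3 go.py .4603 -.2485 .075 -5.8 -15; python3 - <<'E'
from h import *
for n,(x0,y0,x1,y1) in (("top",(320,150,450,250)),("side",(290,140,420,260))):
    s=cam(n); cv2.imwrite(f"pics/{n}4.png",cv2.resize(s["img"][y0:y1,x0:x1,::-1],None,fx=5,fy=4.8,interpolation=cv2.INTER_CUBIC))
E
```

```text
t 10.23 off [ 20.3 138.2 -68.8] dr [0.0032 0.0128 0.0004] rows 3.7 0.1 j [ 62.  33. -67.  96.  27.  87.  74.] F [ 0.8 -0.5 -0.9] w 0.0589 pos [ 0.4824 -0.1814  0.2138]
time: 10.65
tcp_pos: [0.457, -0.2484, 0.0751]
tool_rot: [-90.0, 15.1, -5.9]
ft_force: [-0.8, -0.2, -0.7]
width: 0.0588
t 10.65 off [ 3.2 -0.8  0.3] dr [ 0.     -0.0017 -0.0022] rows 0.1 0.0 j [ 64.  41. -61. 103.  36.  76.  74.] F [-0.8 -0.2 -0.7] w 0.0588 pos [ 0.457  -0.2484  0.0751]
```

View pics/side4.png

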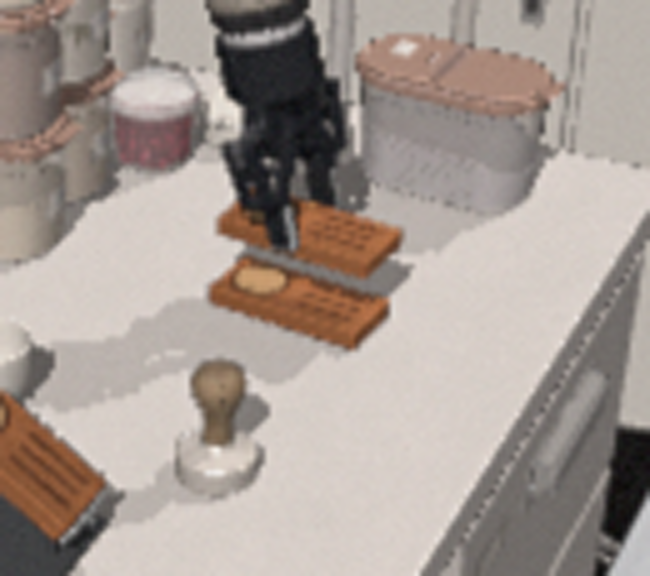

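View pics/top4.png

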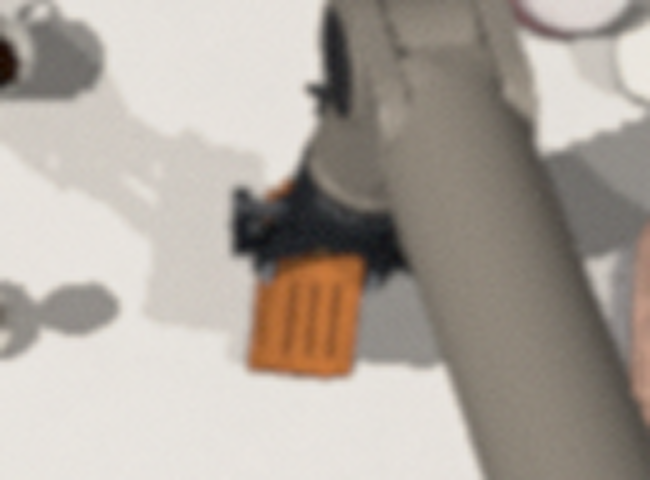

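The side view shows the held board level above the base with its ring at the same end. The bottom edges run from (222,230) to (360,275) on the held board and from (212,295) to (350,345) on the base. I'll check the tilt by depth, and the end position with a corner ray.

```bash
python3 - <<'E'
from h import *
def fit(P):
    w=np.ones(len(P)); A=np.c_[P[:,:2],np.ones(len(P))]
    for _ in range(15):
        c=np.linalg.lstsq(A*w[:,None],P[:,2]*w,rcond=None)[0]; w=1/(1+(np.abs(P[:,2]-A@c)/.002)**2)
    return c
for n,roi in (("side",(325,170,380,215)),("top",(365,180,400,235))):
    s=cam(n); C=cloud(s); m=(wood(s)>0)&(s["depth"]>0)
    k=np.zeros_like(m); k[roi[1]:roi[3],roi[0]:roi[2]]=1; m&=k
    P=C[m]; 
    for lab,lo,hi in (("held",.06,.11),("base",.010,.026)):
        Q=P[(P[:,2]>lo)&(P[:,2]<hi)]
        if len(Q)<40: print(n,lab,len(Q)); continue
        c=fit(Q); r=np.abs(Q[:,2]-np.c_[Q[:,:2],np.ones(len(Q))]@c)<.003
        T=Q[r]; c2=np.median(T,0)
        print(n,lab,len(Q),r.sum(),"grad deg x,y",np.degrees(np.arctan(c[:2])).round(2),"z@(.44,-.25)",round(c@[.44,-.25,1],4),"xmin %.4f xmax %.4f"%tuple(np.percentile(T[:,0],[1,99])))
    x0,y0,x1,y1=roi
    cv2.imwrite(f"pics/{n}5.png",cv2.resize(s["img"][y0:y1,x0:x1,::-1],None,fx=12,fy=12,interpolation=cv2.INTER_CUBIC))
E
```

```text
side held 276 172 grad deg x,y [-0.15 -0.84] z@(.44,-.25) 0.0898 xmin 0.3923 xmax 0.5161
side base 318 204 grad deg x,y [ 0.43 -0.02] z@(.44,-.25) 0.0195 xmin 0.3963 xmax 0.5206
top held 457 260 grad deg x,y [-0.71  1.32] z@(.44,-.25) 0.0888 xmin 0.3946 xmax 0.4720
top base 18
```

View pics/side5.png

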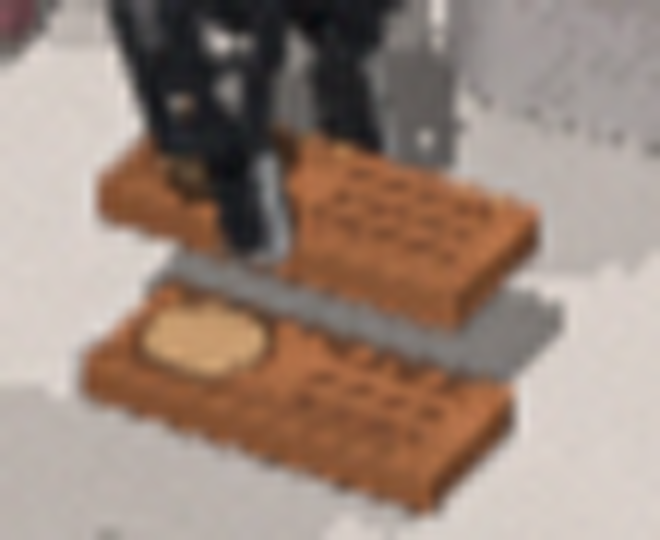

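View pics/top5.png

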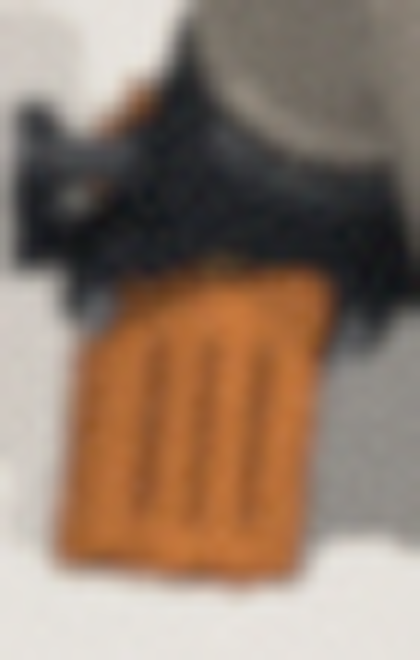

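```bash
python3 - <<'E'
from h import *
s=cam("side"); f=lambda u,z: onplane(s,[np.array(u)/12-.5+.5/12+[325,170]],(0,0,z),(0,0,1))[0].round(4)
for lab,z0,near,far in (("base bot",0,(425,515),(82,400)),("held bot",.071,(455,330),(100,215))):
    a,b=f(near,z0),f(far,z0); print(lab,a,b,"len",np.linalg.norm(a-b).round(4),"mid",((a+b)/2).round(4),"yaw",np.degrees(np.arctan2(*(b-a)[1::-1])).round(1))
print(ctrl.observe()["tcp_pos"])
t=cam("top")
g=lambda u,z: onplane(t,[np.array(u)/12-.5+.5/12+[365,180]],(0,0,z),(0,0,1))[0].round(4)
a,b=g((60,565),.089),g((300,580),.089); print("top near end",a,b,"mid",(a+b)/2)
E
python3 go.py .4605 -.2485 .035 -5.8 -15
```

```text
base bot [ 0.4035 -0.2179  0.    ] [ 0.5287 -0.229   0.    ] len 0.1257 mid [ 0.4661 -0.2234  0.    ] yaw -5.1
held bot [ 0.3979 -0.2183  0.071 ] [ 0.5247 -0.2307  0.071 ] len 0.1274 mid [ 0.4613 -0.2245  0.071 ] yaw -5.6
[ 0.46088495 -0.24525685  0.07956025]
top near end [ 0.3933 -0.2051  0.089 ] [ 0.3906 -0.2692  0.089 ] mid [ 0.39195 -0.23715  0.089  ]
t 10.95 off [11.  43.6 -3.3] dr [0.0005 0.0024 0.0046] rows 1.1 0.0 j [ 64.  41. -61. 102.  36.  76.  74.] F [ 0.3  0.1 -1.2] w 0.0589 pos [ 0.4613 -0.2452  0.08  ]
```

The pose was still settling when I measured, so I'll move to a close hover, let it settle, and measure again.

```bash
python3 go.py .4603 -.2485 .055 -5.8 -15; python3 -m pendant '[{"dr":[0,0,0],"offset":[1,6,-1],"gripper":0.5},{"dr":[0,0,0],"offset":[3,12,-2],"gripper":0.5},{"dr":[0,0,0.002],"offset":[5,18,-3],"gripper":0.5},{"dr":[0,0.002,0.004],"offset":[5.5,24,-3.3],"gripper":0.5},{"dr":[0,0.002,0.004],"offset":[5.5,24,-3.3],"gripper":0.5}]'; python3 -m pendant '[{"dr":[0,0,0],"offset":[0,0,0],"gripper":0.5},{"dr":[0,0,0],"offset":[0,0,0],"gripper":0.5},{"dr":[0,0,0],"offset":[0,0,0],"gripper":0.5},{"dr":[0,0,0],"offset":[0,0,0],"gripper":0.5},{"dr":[0,0,0],"offset":[0,0,0],"gripper":0.5}]'; python3 go.py .4603 -.2485 .055 -5.8 -15
python3 - <<'E'
from h import *
for n,roi in (("side",(325,170,380,215)),("top",(365,180,400,235))):
    s=cam(n);x0,y0,x1,y1=roi
    cv2.imwrite(f"pics/{n}6.png",cv2.resize(s["img"][y0:y1,x0:x1,::-1],None,fx=12,fy=12,interpolation=cv2.INTER_CUBIC))
print(ctrl.observe()["tcp_pos"])
E
```

```text
t 10.95 off [ 5.7 24.3 -3.3] dr [0.0005 0.0024 0.0046] rows 0.6 0.0 j [ 64.  41. -61. 102.  36.  76.  74.] F [ 0.3  0.1 -1.2] w 0.0589 pos [ 0.4613 -0.2452  0.08  ]
time: 11.37
tcp_pos: [0.4573, -0.2495, 0.0522]
tool_rot: [-90.0, 15.3, -5.9]
ft_force: [-0.1, -0.1, -0.1]
width: 0.0587
time: 11.78
tcp_pos: [0.4586, -0.2496, 0.0538]
tool_rot: [-90.0, 15.1, -5.9]
ft_force: [-0.4, 1.2, -1.1]
width: 0.059
t 11.78 off [ 1.2 -1.6  1.3] dr [ 0.0003 -0.0013 -0.0023] rows 0.1 0.0 j [ 63.  43. -59. 103.  38.  74.  73.] F [-0.4  1.2 -1.1] w 0.059 pos [ 0.4586 -0.2496  0.0538]
[ 0.45848932 -0.24961938  0.05367995]
```

View pics/side6.png

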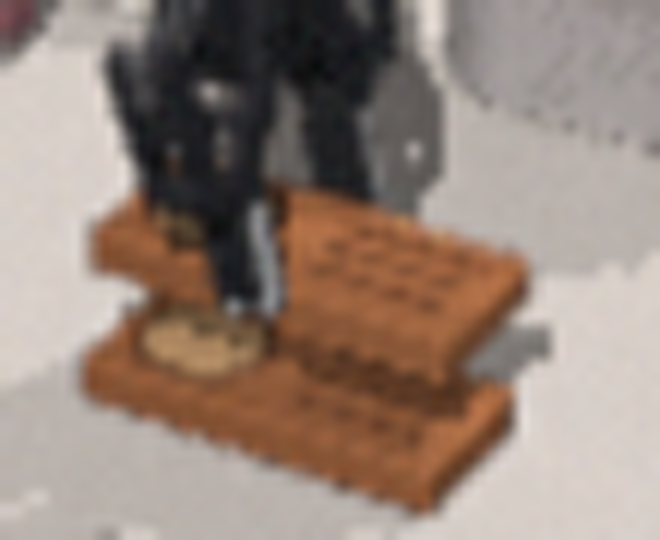

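View pics/top6.png

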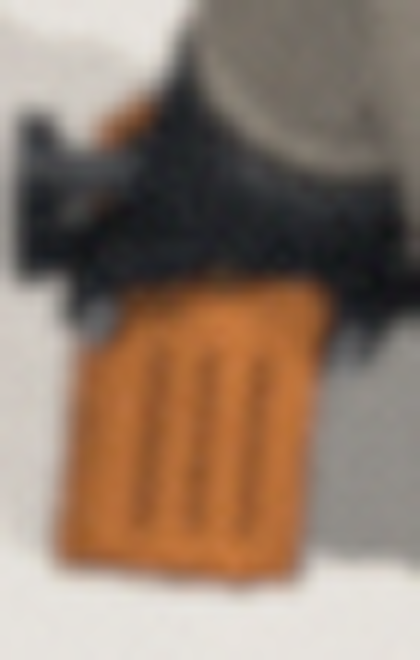

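```bash
python3 - <<'E'
from h import *
s=cam("side"); f=lambda u,z: onplane(s,[np.array(u)/12-.5+.5/12+[325,170]],(0,0,z),(0,0,1))[0].round(4)
for lab,z0,near,far in (("base bot",0,(425,515),(84,400)),("held bot",.0494,(455,378),(94,268)),("base top near",.018,(435,460),(84,355)),("held top",.0674,(462,325),(92,222))):
    a,b=f(near,z0),f(far,z0); print(lab,a,b,"len",np.linalg.norm(a-b).round(4),"mid",((a+b)/2).round(4),"yaw",np.degrees(np.arctan2(*(b-a)[1::-1])).round(1))
t=cam("top")
g=lambda u,z: onplane(t,[np.array(u)/12-.5+.5/12+[365,180]],(0,0,z),(0,0,1))[0].round(4)
a,b=g((60,568),.067),g((298,582),.067); print("top near end",a,b,"mid",(a+b)/2)
# base board near end in initial picture
im=cv2.imread("pics/top0.png")[180:235,365:400]; cv2.imwrite("pics/top0b.png",cv2.resize(im,None,fx=12,fy=12,interpolation=cv2.INTER_CUBIC))
E
python3 go.py .4603 -.2485 .0224 -5.8 -15
```

```text
base bot [ 0.4035 -0.2179  0.    ] [ 0.5281 -0.2293  0.    ] len 0.1251 mid [ 0.4658 -0.2236  0.    ] yaw -5.2
held bot [ 0.399  -0.2244  0.0494] [ 0.5271 -0.2324  0.0494] len 0.1283 mid [ 0.463  -0.2284  0.0494] yaw -3.6
base top near [ 0.4033 -0.2231  0.018 ] [ 0.5281 -0.2285  0.018 ] len 0.1249 mid [ 0.4657 -0.2258  0.018 ] yaw -2.5
held top [ 0.399  -0.2273  0.0674] [ 0.5276 -0.2311  0.0674] len 0.1287 mid [ 0.4633 -0.2292  0.0674] yaw -1.7
top near end [ 0.3942 -0.2076  0.067 ] [ 0.3917 -0.272   0.067 ] mid [ 0.39295 -0.2398   0.067  ]
t 11.98 off [ 9.8 29.7  1.3] dr [ 0.0002 -0.0013 -0.0025] rows 0.8 0.0 j [ 63.  43. -59. 103.  38.  74.  73.] F [ 0.1  0.4 -0.8] w 0.0586 pos [ 0.4584 -0.2496  0.0536]
```

View pics/top0b.png

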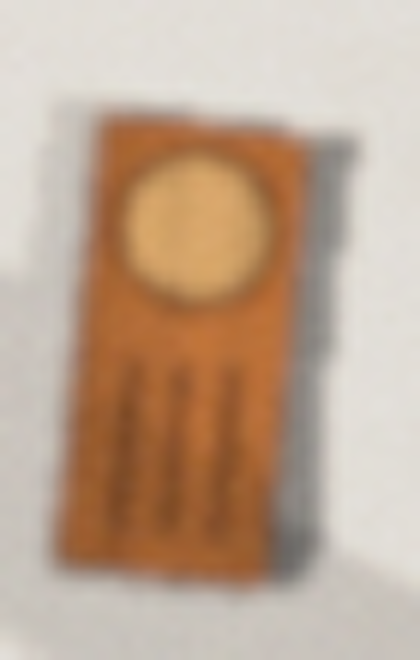

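```bash
python3 - <<'E'
from h import *
t=cam("top")
g=lambda u,z: onplane(t,[np.array(u)/12-.5+.5/12+[365,180]],(0,0,z),(0,0,1))[0]
ex=np.array([np.cos(np.radians(-5.8)),np.sin(np.radians(-5.8)),0]); ey=np.array([-ex[1],ex[0],0])
for lab,z,l,r,zl in (("base",0,(55,573),(268,588),0),("held",.0494,(58,568),(298,583),0)):
    a=g(l,z); b=g(r,z); print(lab,a.round(4),b.round(4),"w",np.linalg.norm(a-b).round(4),"along",(a@ex).round(4),(b@ex).round(4),"across",(a@ey).round(4),(b@ey).round(4))
E
```

```text
base [ 0.3978 -0.2138  0.    ] [ 0.3948 -0.2739  0.    ] w 0.0601 along 0.4174 0.4204 across -0.1725 -0.2326
held [ 0.3955 -0.2091  0.0494] [ 0.3927 -0.2747  0.0494] w 0.0657 along 0.4146 0.4185 across -0.168 -0.2336
```

Both views put the held board about 2.4 mm short along the base, and sideways it agrees with my numbers. The target is TCP (0.4607, -0.2487), and I'll lower to just above contact.

```bash
python3 go.py .4607 -.2487 .027 -5.8 -15.2; python3 -m pendant '[{"dr":[0,0,0],"offset":[2,5,0],"gripper":0.5},{"dr":[0,0,0],"offset":[4,10,1],"gripper":0.5},{"dr":[0,-0.001,-0.002],"offset":[6,16,1.2],"gripper":0.5},{"dr":[0,-0.001,-0.002],"offset":[9,22,1.2],"gripper":0.5},{"dr":[0,-0.001,-0.002],"offset":[9,25,1.2],"gripper":0.5}]'; python3 -m pendant '[{"dr":[0,0,0],"offset":[0,0,0],"gripper":0.5},{"dr":[0,0,0],"offset":[0,0,0],"gripper":0.5},{"dr":[0,0,0],"offset":[0,0,0],"gripper":0.5},{"dr":[0,0,0],"offset":[0,0,0],"gripper":0.5},{"dr":[0,0,0],"offset":[0,0,0],"gripper":0.5}]'; python3 go.py .4607 -.2487 .0225 -5.8 -15
```

```text
t 12.03 off [ 9.1 25.1  1.2] dr [ 0.0002 -0.0013  0.0008] rows 0.6 0.0 j [ 63.  43. -59. 103.  38.  74.  73.] F [-1.  -0.4 -0.8] w 0.0587 pos [ 0.4584 -0.2496  0.0536]
time: 12.45
tcp_pos: [0.4603, -0.2484, 0.0257]
tool_rot: [-90.0, 15.1, -5.8]
ft_force: [-0.6, 0.2, -1.3]
width: 0.0588
time: 12.87
tcp_pos: [0.4609, -0.2487, 0.0274]
tool_rot: [-90.0, 15.0, -5.8]
ft_force: [0.3, -0.5, -0.8]
width: 0.0587
t 12.87 off [ 1.1  4.7 -0.1] dr [ 0.0003 -0.0003 -0.0002] rows 0.1 0.0 j [ 62.  45. -58. 104.  40.  72.  72.] F [ 0.3 -0.5 -0.8] w 0.0587 pos [ 0.4609 -0.2487  0.0274]
```

```bash
python3 - <<'E'
from h import *
for n,roi in (("side",(325,170,380,215)),("top",(365,180,400,235))):
    s=cam(n);x0,y0,x1,y1=roi
    cv2.imwrite(f"pics/{n}7.png",cv2.resize(s["img"][y0:y1,x0:x1,::-1],None,fx=12,fy=12,interpolation=cv2.INTER_CUBIC))
E
```

```text
(no output)
```

View pics/side7.png

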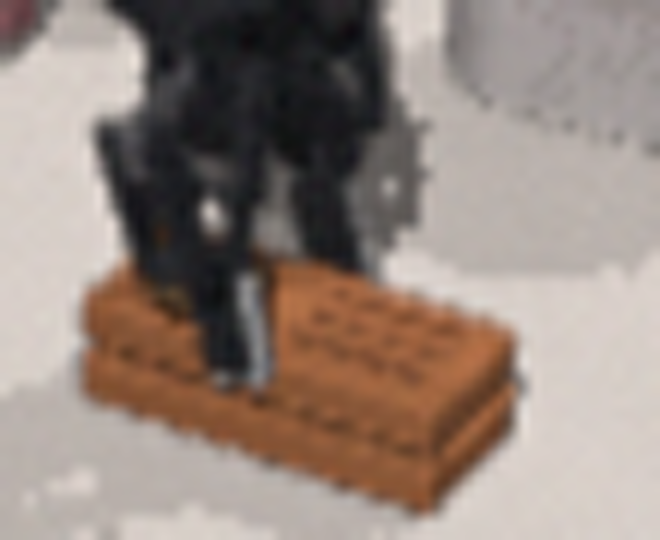

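View pics/top7.png

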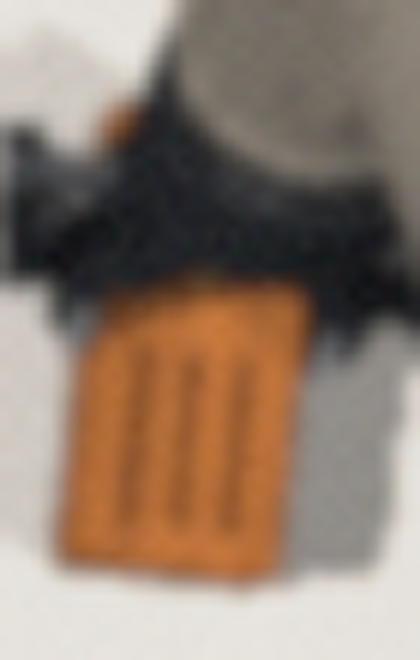

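Side view: the boards are parallel, with a gap of about 4 mm, and both ends line up (left edges at x≈84, right corners at about (432,450) and (430,510)). I'll lower slowly.

```bash
python3 -m pendant '[{"dr":[0,0,0],"offset":[0.2,0.8,0],"gripper":0.5},{"dr":[0,0,0],"offset":[0.4,1.6,0],"gripper":0.5},{"dr":[0,0,0],"offset":[0.6,2.4,0],"gripper":0.5},{"dr":[0,0,0],"offset":[0.8,3.2,0],"gripper":0.5},{"dr":[0,0,0],"offset":[0.9,3.6,0],"gripper":0.5}]'; python3 -m pendant '[{"dr":[0,0,0],"offset":[0,0,0],"gripper":0.5},{"dr":[0,0,0],"offset":[0.1,0.3,0],"gripper":0.5},{"dr":[0,0,0],"offset":[0.1,0.5,0],"gripper":0.5},{"dr":[0,0,0],"offset":[0.2,0.7,0],"gripper":0.5},{"dr":[0,0,0],"offset":[0.2,0.7,0],"gripper":0.5}]';python3 go.py .4607 -.2487 .0225 -5.8 -15
```

```text
time: 13.38
tcp_pos: [0.4605, -0.2486, 0.0232]
tool_rot: [-90.0, 15.1, -5.8]
ft_force: [0.2, 0.0, -0.7]
width: 0.059
time: 13.8
tcp_pos: [0.4606, -0.2486, 0.0228]
tool_rot: [-90.0, 15.0, -5.8]
ft_force: [-0.8, 0.4, -0.0]
width: 0.0587
t 13.8 off [ 0.2  0.3 -0.1] dr [ 0.0002 -0.0002 -0.0008] rows 0.0 0.0 j [ 62.  45. -58. 104.  40.  72.  72.] F [-0.8  0.4 -0. ] w 0.0587 pos [ 0.4606 -0.2486  0.0228]
```

No contact yet, so I'll go on in 0.5 mm steps until a force shows.

```bash
python3 -m pendant '[{"dr":[0,0,0],"offset":[0.1,0.3,0],"gripper":0.5},{"dr":[0,0,0],"offset":[0.2,0.6,0],"gripper":0.5},{"dr":[0,0,0],"offset":[0.2,0.8,0],"gripper":0.5},{"dr":[0,0,0],"offset":[0.3,1,0],"gripper":0.5},{"dr":[0,0,0],"offset":[0.3,1,0],"gripper":0.5}]'; python3 go.py .4607 -.2487 .0225 -5.8 -15;  python3 -m pendant '[{"dr":[0,0,0],"offset":[0,0,0],"gripper":0.5},{"dr":[0,0,0],"offset":[0.1,0.3,0],"gripper":0.5},{"dr":[0,0,0],"offset":[0.1,0.5,0],"gripper":0.5},{"dr":[0,0,0],"offset":[0.2,0.7,0],"gripper":0.5},{"dr":[0,0,0],"offset":[0.2,0.7,0],"gripper":0.5}]';python3 go.py .4607 -.2487 .0225 -5.8 -15
```

```text
time: 14.22
tcp_pos: [0.4606, -0.2486, 0.0227]
tool_rot: [-90.0, 15.1, -5.8]
ft_force: [-1.4, -0.4, 8.0]
width: 0.0588
t 14.22 off [ 0.2  0.2 -0.1] dr [ 0.0006 -0.0003 -0.0016] rows 0.0 0.0 j [ 62.  46. -58. 104.  40.  72.  72.] F [-1.4 -0.4  8. ] w 0.0588 pos [ 0.4606 -0.2486  0.0227]
time: 14.63
tcp_pos: [0.4606, -0.2486, 0.0227]
tool_rot: [-90.1, 15.1, -5.8]
ft_force: [-3.5, 0.3, 13.0]
width: 0.0587
t 14.63 off [ 0.2  0.2 -0.1] dr [ 0.001  -0.0005 -0.002 ] rows 0.0 0.0 j [ 62.  46. -58. 104.  40.  72.  72.] F [-3.5  0.3 13. ] w 0.0587 pos [ 0.4606 -0.2486  0.0227]
```

Contact at the expected height (0.0227). I'll ease off the press and open slowly.

```bash
python3 -m pendant '[{"dr":[0,0,0],"offset":[-0.2,-0.7,0],"gripper":0.5},{"dr":[0,0,0],"offset":[-0.3,-1.2,0],"gripper":0.5},{"dr":[0,0,0],"offset":[-0.3,-1.2,0],"gripper":0.72},{"dr":[0,0,0],"offset":[-0.3,-1.2,0],"gripper":0.76},{"dr":[0,0,0],"offset":[-0.3,-1.2,0],"gripper":0.8}]'; python3 -m pendant '[{"dr":[0,0,0],"offset":[0,0,0],"gripper":0.85},{"dr":[0,0,0],"offset":[0,0,0],"gripper":0.9},{"dr":[0,0,0],"offset":[0,0,0],"gripper":1},{"dr":[0,0,0],"offset":[0,0,0],"gripper":1},{"dr":[0,0,0],"offset":[0,0,0],"gripper":1}]'; python3 go.py .48 -.25 .12 -5.8 -15
```

```text
time: 15.05
tcp_pos: [0.4607, -0.2486, 0.0218]
tool_rot: [-90.0, 15.0, -5.8]
ft_force: [-0.2, -0.1, -1.2]
width: 0.0681
time: 15.47
tcp_pos: [0.4607, -0.2486, 0.022]
tool_rot: [-90.0, 15.0, -5.8]
ft_force: [0.5, 0.3, -0.6]
width: 0.0853
t 15.47 off [ -6.7 -99.6   0.6] dr [ 0.0001 -0.0002 -0.0007] rows 2.4 0.0 j [ 62.  46. -58. 104.  40.  72.  72.] F [ 0.5  0.3 -0.6] w 0.0853 pos [ 0.4607 -0.2486  0.022 ]
```

Retreat along the tool axis, then on to board B.

```bash
python3 -m pendant '[{"dr":[0,0,0],"offset":[0,-12,0],"gripper":1},{"dr":[0,0,0],"offset":[0,-35,0],"gripper":1},{"dr":[0,0,0],"offset":[0,-65,0],"gripper":1},{"dr":[0,0,0],"offset":[0,-100,0],"gripper":1},{"dr":[0,0,0],"offset":[0,-135,0],"gripper":1}]'; python3 go.py .51 -.05 .23 0 0
```

```text
time: 15.88
tcp_pos: [0.4957, -0.2519, 0.1546]
tool_rot: [-90.0, 15.0, -5.8]
ft_force: [0.9, 0.5, 0.2]
width: 0.0851
t 15.88 off [-25.5 -71.2 202.3] dr [-0.0135 -0.1004 -0.2624] rows 5.2 2.3 j [ 62.  39. -62.  94.  33.  85.  77.] F [0.9 0.5 0.2] w 0.0851 pos [ 0.4957 -0.2519  0.1546]
```

```bash
python3 -m pendant '[{"dr":[0,-0.02,-0.05],"offset":[-4,-25,30],"gripper":1},{"dr":[0,-0.04,-0.1],"offset":[-9,-45,64],"gripper":1},{"dr":[-0.005,-0.06,-0.16],"offset":[-14,-58,102],"gripper":1},{"dr":[-0.01,-0.08,-0.21],"offset":[-20,-66,142],"gripper":1},{"dr":[-0.013,-0.1,-0.262],"offset":[-25,-71,182],"gripper":1}]'; python3 go.py .49 .0973 .18 1.1 15; python3 - <<'E'
from h import *
for n,roi in (("side",(325,170,380,215)),("top",(365,180,400,235))):
    s=cam(n);x0,y0,x1,y1=roi
    cv2.imwrite(f"pics/{n}8.png",cv2.resize(s["img"][y0:y1,x0:x1,::-1],None,fx=12,fy=12,interpolation=cv2.INTER_CUBIC))
E
```

```text
time: 16.3
tcp_pos: [0.5091, -0.0679, 0.2295]
tool_rot: [-90.0, -0.3, 0.0]
ft_force: [-0.7, -0.3, 0.6]
width: 0.0854
t 16.3 off [-19.2  49.4 165.2] dr [ 0.0023 -0.0184 -0.2573] rows 4.2 2.1 j [ 64.  22. -75. 105.  23.  70.  71.] F [-0.7 -0.3  0.6] w 0.0854 pos [ 0.5091 -0.0679  0.2295]
```

View pics/side8.png

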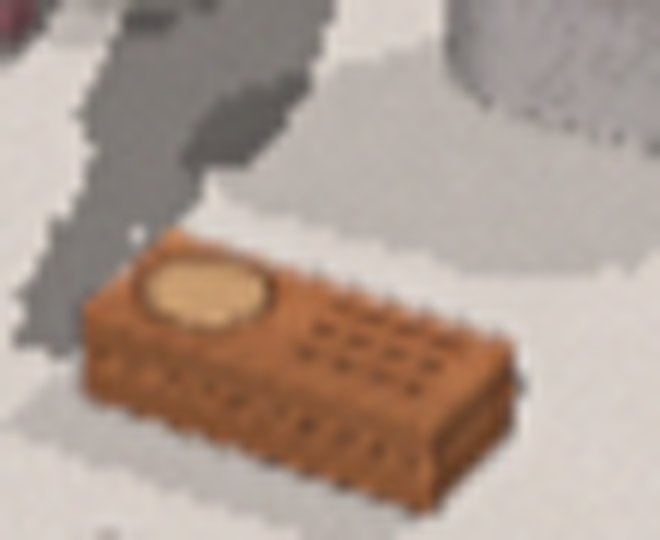

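View pics/top8.png

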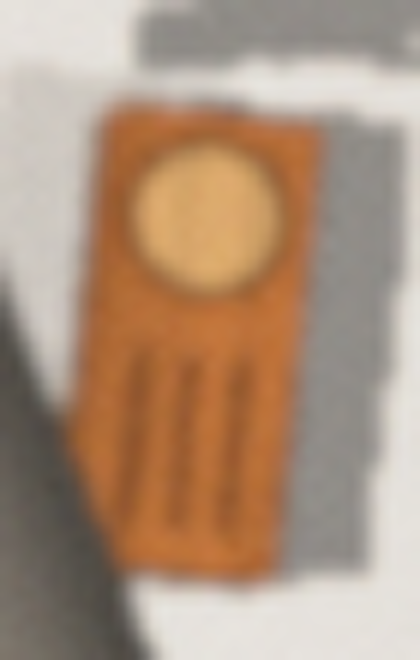

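The two-board pile looks aligned, with flush edges in the side view. A quick number from the ring, then on to B.

```bash
python3 - <<'E'
from h import *
t=cam("top"); s=cam("side")
for c,z,roi,lab in ((t,.036,(365,180,400,235),"top base was .4937 -.2507"),(s,.036,(325,170,380,215),"side base was .4969 -.2542")):
    for e in discs(c,roi):
        if min(e[1])>4.8: print(lab,e[0].round(2),e[1].round(1),onplane(c,[e[0]],(0,0,z),(0,0,1))[0].round(4))
E
python3 -m pendant '[{"dr":[0,0,-0.05],"offset":[-3,5,34],"gripper":1},{"dr":[0,0,-0.1],"offset":[-6,12,70],"gripper":1},{"dr":[0,-0.01,-0.15],"offset":[-9,20,105],"gripper":1},{"dr":[0,-0.015,-0.2],"offset":[-14,30,138],"gripper":1},{"dr":[0.002,-0.018,-0.257],"offset":[-19,40,165],"gripper":1}]'; python3 go.py .5005 .0973 .1356 1.1 20
```

```text
top base was .4937 -.2507 [381.78 197.83] [12.4 13.2] [ 0.4942 -0.2515  0.036 ]
side base was .4969 -.2542 [341.7  193.89] [5.1 9.2] [ 0.4972 -0.2549  0.036 ]
time: 16.92
tcp_pos: [0.4903, 0.096, 0.1881]
tool_rot: [-89.9, -14.9, 0.9]
ft_force: [0.6, 0.3, -0.2]
width: 0.0852
t 16.92 off [-3.6 53.3  1. ] dr [-0.0007 -0.003  -0.0885] rows 1.3 0.7 j [ 53.   8. -76. 121.  19.  45.  57.] F [ 0.6  0.3 -0.2] w 0.0852 pos [0.4903 0.096  0.1881]
```

Board A sits within about 0.9 mm of the base by ring. Now the approach to B.

```bash
python3 -m pendant '[{"dr":[0,0,-0.02],"offset":[-1,12,0],"gripper":1},{"dr":[0,0,-0.04],"offset":[-2,24,0.5],"gripper":1},{"dr":[0,0,-0.06],"offset":[-3,36,1],"gripper":1},{"dr":[0,-0.003,-0.088],"offset":[-3.6,48,1],"gripper":1},{"dr":[0,-0.003,-0.088],"offset":[-3.6,53,1],"gripper":1}]'; python3 -m pendant '[{"dr":[0,0,0],"offset":[0,0,0],"gripper":1},{"dr":[0,0,0],"offset":[0,0,0],"gripper":1},{"dr":[0,0,0],"offset":[0,0,0],"gripper":1},{"dr":[0,0,0],"offset":[0,0,0],"gripper":1},{"dr":[0,0,0],"offset":[0,0,0],"gripper":1}]'; python3 go.py .5244 .0973 .0698 1.1 20
```

```text
time: 17.33
tcp_pos: [0.4981, 0.094, 0.1333]
tool_rot: [-90.2, -19.6, 1.1]
ft_force: [0.4, 0.9, -0.1]
width: 0.0852
time: 17.75
tcp_pos: [0.5, 0.0955, 0.1359]
tool_rot: [-90.1, -19.8, 1.1]
ft_force: [-0.4, 0.5, -0.5]
width: 0.0856
t 17.75 off [ 0.6 70.5  1.4] dr [ 0.0009  0.0004 -0.0033] rows 1.7 0.0 j [ 43.  12. -68. 127.  34.  34.  43.] F [-0.4  0.5 -0.5] w 0.0856 pos [0.5    0.0955 0.1359]
```

```bash
python3 -m pendant '[{"dr":[0,0,0],"offset":[0,8,0.4],"gripper":1},{"dr":[0,0,0],"offset":[0.3,17,0.8],"gripper":1},{"dr":[0,0,-0.003],"offset":[0.6,26,1.4],"gripper":1},{"dr":[0,0,-0.003],"offset":[0.6,34,1.4],"gripper":1},{"dr":[0,0,-0.003],"offset":[0.6,39,1.4],"gripper":1}]'; python3 go.py .5244 .0973 .0698 1.1 20;python3 -m pendant '[{"dr":[0,0,0],"offset":[0,6,0],"gripper":1},{"dr":[0,0,0],"offset":[0,13,0],"gripper":1},{"dr":[0,0,0],"offset":[0,20,0],"gripper":1},{"dr":[0,0,0],"offset":[0,26,0],"gripper":1},{"dr":[0,0,0],"offset":[0,29,0],"gripper":1}]'; python3 go.py .5244 .0973 .0698 1.1 20
```

```text
time: 18.17
tcp_pos: [0.5133, 0.0971, 0.0984]
tool_rot: [-90.1, -19.9, 1.2]
ft_force: [-0.1, -0.4, -0.7]
width: 0.0855
t 18.17 off [ 0.7 30.7  0. ] dr [ 0.0009  0.0008 -0.0017] rows 0.7 0.0 j [ 34.  17. -60. 127.  45.  33.  33.] F [-0.1 -0.4 -0.7] w 0.0855 pos [0.5133 0.0971 0.0984]
time: 18.58
tcp_pos: [0.5231, 0.0973, 0.0713]
tool_rot: [-90.1, -19.9, 1.1]
ft_force: [-0.2, -0.0, 0.5]
width: 0.0855
t 18.58 off [ 0.7  1.8 -0. ] dr [ 0.0009  0.0007 -0.0016] rows 0.0 0.0 j [ 29.  21. -56. 127.  52.  31.  27.] F [-0.2 -0.   0.5] w 0.0855 pos [0.5231 0.0973 0.0713]
```

```bash
python3 -m pendant '[{"dr":[0,0,0],"offset":[0.7,1,0],"gripper":1},{"dr":[0,0,0],"offset":[0.7,1,0],"gripper":0.75},{"dr":[0,0,0],"offset":[0.7,1,0],"gripper":0.7},{"dr":[0,0,0],"offset":[0.7,1,0],"gripper":0.65},{"dr":[0,0,0],"offset":[0.7,1,0],"gripper":0.6}]' 40;python3 -m pendant '[{"dr":[0,0,0],"offset":[0,0,0],"gripper":0.6},{"dr":[0,0,0],"offset":[0,0,0],"gripper":0.55},{"dr":[0,0,0],"offset":[0,0,0],"gripper":0.5},{"dr":[0,0,0],"offset":[0,0,0],"gripper":0.5},{"dr":[0,0,0],"offset":[0,0,0],"gripper":0.5}]'; python3 go.py .5244 .0973 .0698 1.1 20; python3 - <<'E'
from h import *
for n,(x0,y0,x1,y1) in (("side",(220,170,350,290)),):
    s=cam(n); cv2.imwrite(f"pics/{n}9.png",cv2.resize(s["img"][y0:y1,x0:x1,::-1],None,fx=5,fy=4.8,interpolation=cv2.INTER_CUBIC))
E
```

```text
time: 19.0
tcp_pos: [0.5241, 0.0976, 0.0715]
tool_rot: [-90.1, -20.0, 1.2]
ft_force: [-2.9, -0.5, 5.3]
width: 0.0587
time: 19.42
tcp_pos: [0.5241, 0.0976, 0.0715]
tool_rot: [-90.1, -20.0, 1.2]
ft_force: [-2.9, -0.7, 5.8]
width: 0.0584
t 19.42 off [-0.3  1.7 -0.3] dr [ 0.0013  0.0011 -0.0005] rows 0.0 0.0 j [ 29.  21. -55. 127.  52.  31.  26.] F [-2.9 -0.7  5.8] w 0.0584 pos [0.5241 0.0976 0.0715]
```

View pics/side9.png

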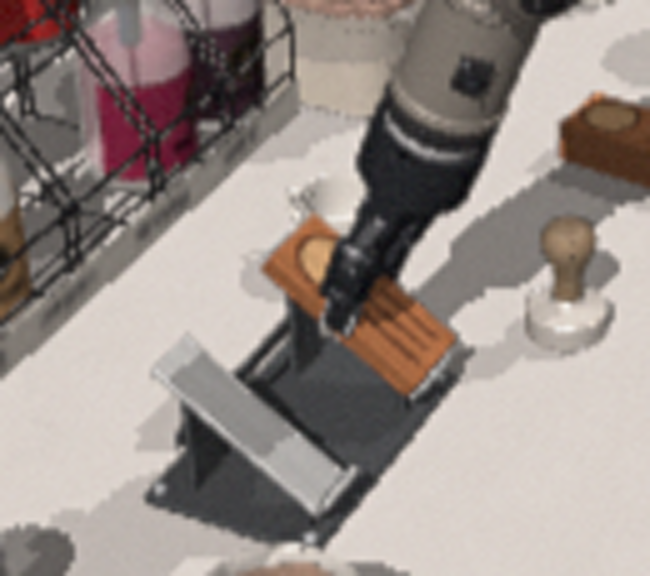

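Gripped at the middle of B. Lift along the board normal.

```bash
python3 -m pendant '[{"dr":[0,0,0],"offset":[-0.5,-2,0],"gripper":0.5},{"dr":[0,0,0],"offset":[-1.5,-6,0],"gripper":0.5},{"dr":[0,0,0],"offset":[-3.5,-13,0],"gripper":0.5},{"dr":[0,0,0],"offset":[-6.5,-24,0],"gripper":0.5},{"dr":[0,0,0],"offset":[-10,-38,0],"gripper":0.5}]';  python3 go.py .505 .08 .24 0 5
```

```text
time: 19.88
tcp_pos: [0.5006, 0.097, 0.1029]
tool_rot: [-90.1, -19.8, 1.2]
ft_force: [-0.1, -0.7, 0.2]
width: 0.0584
t 19.88 off [  50.3 -127.6  -17.2] dr [-0.0034  0.0198  0.2585] rows 3.3 2.1 j [ 36.  16. -62. 128.  42.  32.  34.] F [-0.1 -0.7  0.2] w 0.0584 pos [0.5006 0.097  0.1029]
```

```bash
python3 -m pendant '[{"dr":[0,0,0.03],"offset":[3,-20,0],"gripper":0.5},{"dr":[0,0,0.08],"offset":[12,-45,-2],"gripper":0.5},{"dr":[0,0.01,0.14],"offset":[24,-72,-6],"gripper":0.5},{"dr":[0,0.02,0.2],"offset":[37,-100,-11],"gripper":0.5},{"dr":[0,0.02,0.26],"offset":[50,-127,-17],"gripper":0.5}]';  python3 go.py .505 -.1 .24 -3 -10
```

```text
time: 20.3
tcp_pos: [0.5048, 0.0803, 0.2416]
tool_rot: [-89.8, -4.9, 0.1]
ft_force: [0.8, 0.2, -1.5]
width: 0.0587
t 20.3 off [-1.000e-01  1.000e+00 -1.803e+02] dr [-0.0006  0.0538  0.2595] rows 4.3 2.1 j [ 49.  15. -73. 108.  17.  64.  60.] F [ 0.8  0.2 -1.5] w 0.0587 pos [0.5048 0.0803 0.2416]
```

```bash
python3 -m pendant '[{"dr":[0,0.01,0.04],"offset":[0,0,-30],"gripper":0.5},{"dr":[0,0.02,0.09],"offset":[0,0,-66],"gripper":0.5},{"dr":[0,0.03,0.15],"offset":[0,0,-104],"gripper":0.5},{"dr":[0,0.04,0.2],"offset":[0,0,-143],"gripper":0.5},{"dr":[0,0.054,0.26],"offset":[0,1,-180],"gripper":0.5}]';  python3 go.py .4602 -.2479 .13 -5.8 -15
```

```text
time: 20.72
tcp_pos: [0.5053, -0.1019, 0.2384]
tool_rot: [-90.0, 10.0, -3.1]
ft_force: [0.5, 0.9, -1.2]
width: 0.0587
t 20.72 off [ -17.7  113.2 -148.3] dr [0.0098 0.0462 0.0871] rows 4.5 0.8 j [ 55.  26. -65.  97.  21.  82.  73.] F [ 0.5  0.9 -1.2] w 0.0587 pos [ 0.5053 -0.1019  0.2384]
```

```bash
python3 -m pendant '[{"dr":[0,0.01,0.02],"offset":[-3,15,-30],"gripper":0.5},{"dr":[0,0.02,0.04],"offset":[-7,35,-64],"gripper":0.5},{"dr":[0.005,0.03,0.06],"offset":[-11,60,-98],"gripper":0.5},{"dr":[0.01,0.046,0.087],"offset":[-15,88,-130],"gripper":0.5},{"dr":[0.01,0.046,0.087],"offset":[-17.7,113,-148],"gripper":0.5}]';  python3 -m pendant '[{"dr":[0,0,0],"offset":[0,0,0],"gripper":0.5},{"dr":[0,0,0],"offset":[0,0,0],"gripper":0.5},{"dr":[0,0,0],"offset":[0,0,0],"gripper":0.5},{"dr":[0,0,0],"offset":[0,0,0],"gripper":0.5},{"dr":[0,0,0],"offset":[0,0,0],"gripper":0.5}]'; python3 go.py .4602 -.2479 .055 -5.8 -15
```

```text
time: 21.13
tcp_pos: [0.4603, -0.2497, 0.1279]
tool_rot: [-90.0, 14.9, -6.0]
ft_force: [0.4, -0.9, -0.5]
width: 0.0587
time: 21.55
tcp_pos: [0.4625, -0.2441, 0.131]
tool_rot: [-90.0, 14.7, -5.6]
ft_force: [0.2, -0.9, -0.6]
width: 0.059
t 21.55 off [17.5 74.  -4. ] dr [0.0004 0.0035 0.0048] rows 1.8 0.0 j [ 62.  35. -57. 100.  29.  78.  80.] F [ 0.2 -0.9 -0.6] w 0.059 pos [ 0.4625 -0.2441  0.131 ]
```

```bash
python3 -m pendant '[{"dr":[0,0,0],"offset":[3,14,-1],"gripper":0.5},{"dr":[0,0.001,0.002],"offset":[7,30,-2],"gripper":0.5},{"dr":[0,0.003,0.004],"offset":[11,46,-3],"gripper":0.5},{"dr":[0,0.0035,0.0048],"offset":[15,62,-4],"gripper":0.5},{"dr":[0,0.0035,0.0048],"offset":[17,72,-4],"gripper":0.5}]';  python3 -m pendant '[{"dr":[0,0,0],"offset":[0,0,0],"gripper":0.5},{"dr":[0,0,0],"offset":[0,0,0],"gripper":0.5},{"dr":[0,0,0],"offset":[0,0,0],"gripper":0.5},{"dr":[0,0,0],"offset":[0,0,0],"gripper":0.5},{"dr":[0,0,0],"offset":[0,0,0],"gripper":0.5}]'; python3 go.py .4602 -.2479 .046 -5.8 -15;  python3 - <<'E'
from h import *
for n,roi in (("side",(325,170,380,215)),("top",(365,180,400,235))):
    s=cam(n);x0,y0,x1,y1=roi
    cv2.imwrite(f"pics/{n}10.png",cv2.resize(s["img"][y0:y1,x0:x1,::-1],None,fx=12,fy=12,interpolation=cv2.INTER_CUBIC))
E
```

```text
time: 21.97
tcp_pos: [0.4572, -0.249, 0.0525]
tool_rot: [-89.9, 15.4, -5.9]
ft_force: [-0.3, -0.4, -0.5]
width: 0.0588
time: 22.38
tcp_pos: [0.4595, -0.2492, 0.0565]
tool_rot: [-90.0, 15.1, -5.9]
ft_force: [-0.4, -0.3, -0.4]
width: 0.0588
t 22.38 off [ 3.3 10.   1.4] dr [ 0.0001 -0.0025 -0.001 ] rows 0.3 0.0 j [ 60.  40. -54. 103.  34.  72.  77.] F [-0.4 -0.3 -0.4] w 0.0588 pos [ 0.4595 -0.2492  0.0565]
```

View pics/side10.png

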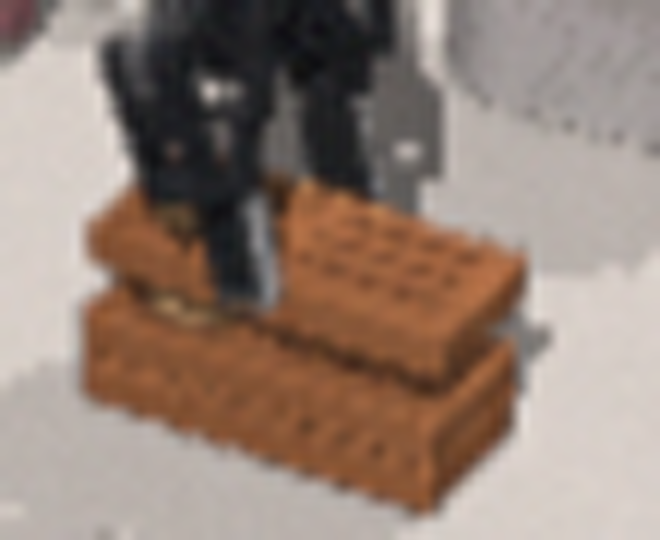

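The held board hovers level about 16 mm above the pile, lined up along it (left edge at x≈90, pile at 85). Correct by the computed offsets and lower.

```bash
python3 go.py .4602 -.2479 .046 -5.8 -15; python3 -m pendant '[{"dr":[0,0,0],"offset":[0.7,2,0.4],"gripper":0.5},{"dr":[0,-0.001,0],"offset":[1.4,4,0.8],"gripper":0.5},{"dr":[0,-0.0025,0],"offset":[2.1,6,1.2],"gripper":0.5},{"dr":[0,-0.0025,-0.001],"offset":[3,8,1.4],"gripper":0.5},{"dr":[0,-0.0025,-0.001],"offset":[3.3,10,1.4],"gripper":0.5}]';  python3 -m pendant '[{"dr":[0,0,0],"offset":[0,0,0],"gripper":0.5},{"dr":[0,0,0],"offset":[0,0,0],"gripper":0.5},{"dr":[0,0,0],"offset":[0,0,0],"gripper":0.5},{"dr":[0,0,0],"offset":[0,0,0],"gripper":0.5},{"dr":[0,0,0],"offset":[0,0,0],"gripper":0.5}]'; python3 go.py .4602 -.2479 .0407 -5.8 -15;  python3 - <<'E'
from h import *
for n,roi in (("side",(325,170,380,215)),("top",(365,180,400,235))):
    s=cam(n);x0,y0,x1,y1=roi
    cv2.imwrite(f"pics/{n}11.png",cv2.resize(s["img"][y0:y1,x0:x1,::-1],None,fx=12,fy=12,interpolation=cv2.INTER_CUBIC))
E
```

```text
t 22.48 off [3.5 9.7 1.5] dr [ 0.     -0.0026 -0.0015] rows 0.3 0.0 j [ 60.  40. -54. 103.  34.  72.  77.] F [-0.1 -0.5 -0.7] w 0.0584 pos [ 0.4592 -0.2493  0.0563]
time: 22.9
tcp_pos: [0.4595, -0.2477, 0.0449]
tool_rot: [-90.0, 15.1, -5.8]
ft_force: [-0.3, 0.9, -0.4]
width: 0.0585
time: 23.32
tcp_pos: [0.4596, -0.2478, 0.0453]
tool_rot: [-90.0, 15.1, -5.8]
ft_force: [-0.4, -0.9, -1.8]
width: 0.059
t 23.32 off [ 1.8  4.2 -0. ] dr [-0.0004  0.0002 -0.0014] rows 0.1 0.0 j [ 60.  41. -53. 103.  35.  71.  76.] F [-0.4 -0.9 -1.8] w 0.059 pos [ 0.4596 -0.2478  0.0453]
```

View pics/side11.png

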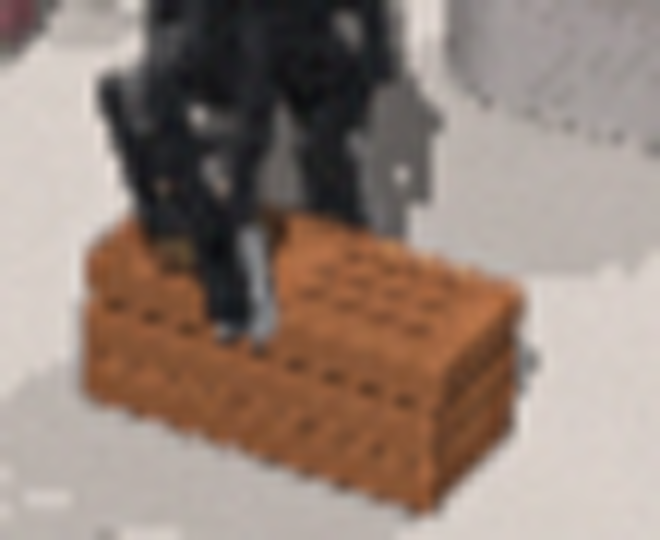

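Lined up, with a gap of about 4 mm. Final gentle lowering.

```bash
python3 -m pendant '[{"dr":[0,0,0],"offset":[0.5,0.8,0],"gripper":0.5},{"dr":[0,0,0],"offset":[1,1.7,0],"gripper":0.5},{"dr":[0,0,0],"offset":[1.4,2.5,0],"gripper":0.5},{"dr":[0,0,0],"offset":[1.7,3.3,0],"gripper":0.5},{"dr":[0,0,0],"offset":[1.8,3.8,0],"gripper":0.5}]'; python3 go.py .4602 -.2479 .0407 -5.8 -15; python3 -m pendant '[{"dr":[0,0,0],"offset":[0,0,0],"gripper":0.5},{"dr":[0,0,0],"offset":[0.1,0.3,0],"gripper":0.5},{"dr":[0,0,0],"offset":[0.1,0.5,0],"gripper":0.5},{"dr":[0,0,0],"offset":[0.2,0.7,0],"gripper":0.5},{"dr":[0,0,0],"offset":[0.2,0.7,0],"gripper":0.5}]';python3 go.py .4602 -.2479 .0407 -5.8 -15
```

```text
time: 23.83
tcp_pos: [0.4603, -0.2478, 0.0412]
tool_rot: [-90.0, 15.1, -5.8]
ft_force: [-0.9, -0.7, 3.7]
width: 0.0586
t 23.83 off [ 0.1  0.5 -0.1] dr [-0.0004  0.0001 -0.0018] rows 0.0 0.0 j [ 59.  41. -53. 103.  35.  71.  76.] F [-0.9 -0.7  3.7] w 0.0586 pos [ 0.4603 -0.2478  0.0412]
time: 24.25
tcp_pos: [0.4603, -0.2479, 0.0412]
tool_rot: [-90.0, 15.1, -5.8]
ft_force: [-1.1, -0.8, 6.1]
width: 0.0586
t 24.25 off [ 0.1  0.5 -0. ] dr [-0.    -0.    -0.002] rows 0.0 0.0 j [ 59.  41. -53. 103.  35.  71.  76.] F [-1.1 -0.8  6.1] w 0.0586 pos [ 0.4603 -0.2479  0.0412]
```

Contact at 6 N. I'll ease slightly and release, then look before retreating.

```bash
python3 -m pendant '[{"dr":[0,0,0],"offset":[-0.1,-0.3,0],"gripper":0.5},{"dr":[0,0,0],"offset":[-0.1,-0.5,0],"gripper":0.5},{"dr":[0,0,0],"offset":[-0.1,-0.5,0],"gripper":0.72},{"dr":[0,0,0],"offset":[-0.1,-0.5,0],"gripper":0.76},{"dr":[0,0,0],"offset":[-0.1,-0.5,0],"gripper":0.8}]'; python3 -m pendant '[{"dr":[0,0,0],"offset":[0,0,0],"gripper":0.85},{"dr":[0,0,0],"offset":[0,0,0],"gripper":0.9},{"dr":[0,0,0],"offset":[0,0,0],"gripper":1},{"dr":[0,0,0],"offset":[0,0,0],"gripper":1},{"dr":[0,0,0],"offset":[0,0,0],"gripper":1}]';  python3 -m pendant '[{"dr":[0,0,0],"offset":[0,-10,0],"gripper":1},{"dr":[0,0,0],"offset":[0,-30,0],"gripper":1},{"dr":[0,0,0],"offset":[0,-60,0],"gripper":1},{"dr":[0,0,0],"offset":[0,-95,0],"gripper":1},{"dr":[0,0,0],"offset":[0,-130,0],"gripper":1}]'; python3 go.py .51 -.05 .26 0 0
```

```text
time: 24.67
tcp_pos: [0.4603, -0.2479, 0.0405]
tool_rot: [-90.0, 15.1, -5.8]
ft_force: [0.0, 0.3, 0.6]
width: 0.0681
time: 25.08
tcp_pos: [0.4603, -0.2479, 0.0408]
tool_rot: [-90.0, 15.1, -5.8]
ft_force: [0.7, 0.1, -0.3]
width: 0.0857
time: 25.5
tcp_pos: [0.494, -0.2512, 0.1682]
tool_rot: [-89.9, 15.1, -5.8]
ft_force: [0.1, -0.8, -0.4]
width: 0.0855
t 25.5 off [-28.1 -87.3 201.8] dr [-0.0143 -0.1002 -0.2634] rows 5.3 2.3 j [ 60.  35. -57.  94.  29.  83.  81.] F [ 0.1 -0.8 -0.4] w 0.0855 pos [ 0.494  -0.2512  0.1682]
```

```bash
python3 -m pendant '[{"dr":[0,-0.02,-0.05],"offset":[-4,-25,30],"gripper":1},{"dr":[0,-0.04,-0.1],"offset":[-9,-45,64],"gripper":1},{"dr":[-0.005,-0.06,-0.16],"offset":[-14,-60,102],"gripper":1},{"dr":[-0.01,-0.08,-0.21],"offset":[-20,-75,142],"gripper":1},{"dr":[-0.013,-0.1,-0.262],"offset":[-28,-87,182],"gripper":1}]'; python3 -m pendant '[{"dr":[0,0,0],"offset":[0,0,20],"gripper":1},{"dr":[0,0,0],"offset":[0,0,40],"gripper":1},{"dr":[0,0,0],"offset":[0,0,60],"gripper":1},{"dr":[0,0,0],"offset":[0,0,60],"gripper":1},{"dr":[0,0,0],"offset":[0,0,60],"gripper":1}]'; python3 - <<'E'
from h import *
for n,roi,z in (("side",(325,170,380,215),.054),("top",(365,180,400,235),.054)):
    s=cam(n);x0,y0,x1,y1=roi
    cv2.imwrite(f"pics/{n}12.png",cv2.resize(s["img"][y0:y1,x0:x1,::-1],None,fx=12,fy=12,interpolation=cv2.INTER_CUBIC))
    cv2.imwrite(f"pics/{n}12full.png",s["img"][:,:,::-1])
    for e in discs(s,roi):
        if min(e[1])>4.8: print(n,e[0].round(2),e[1].round(1),onplane(s,[e[0]],(0,0,z),(0,0,1))[0].round(4))
    m=wood(s).copy(); k=np.zeros_like(m); k[y0:y1,x0:x1]=m[y0:y1,x0:x1]; C=cloud(s); P=C[(k>0)&(s["depth"]>0)]; P=P[P[:,2]>.045]; print(n,"top z med",np.median(P[:,2]).round(4))
E
```

```text
time: 25.92
tcp_pos: [0.5088, -0.0697, 0.2588]
tool_rot: [-90.0, -0.2, 0.0]
ft_force: [0.1, -0.3, 0.8]
width: 0.0852
time: 26.33
tcp_pos: [0.508, -0.0109, 0.2578]
tool_rot: [-90.0, 0.0, 0.1]
ft_force: [-0.2, -0.9, 0.9]
width: 0.0854
side [349.78 190.39] [5.5 5.9] [ 0.4685 -0.2658  0.054 ]
side [341.9  189.91] [5.4 9.4] [ 0.4972 -0.2553  0.054 ]
side top z med 0.0556
top [382.45 197.27] [12.7 13.4] [ 0.4937 -0.2512  0.054 ]
top top z med 0.0531
```

View pics/side12.png

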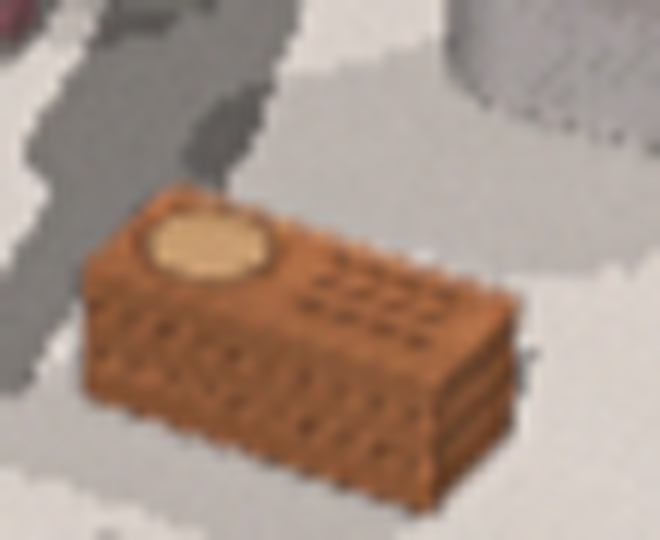

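View pics/top12.png

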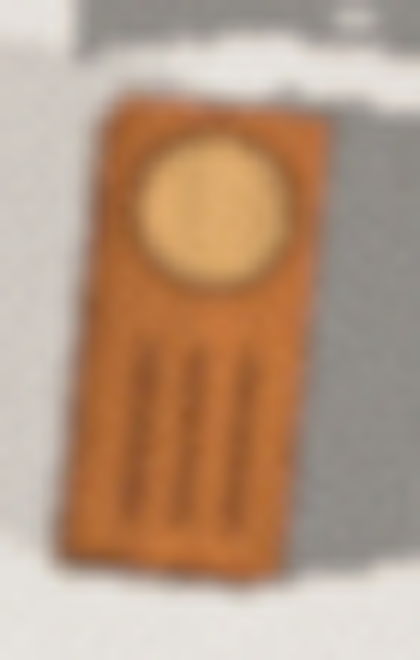

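View pics/side12full.png

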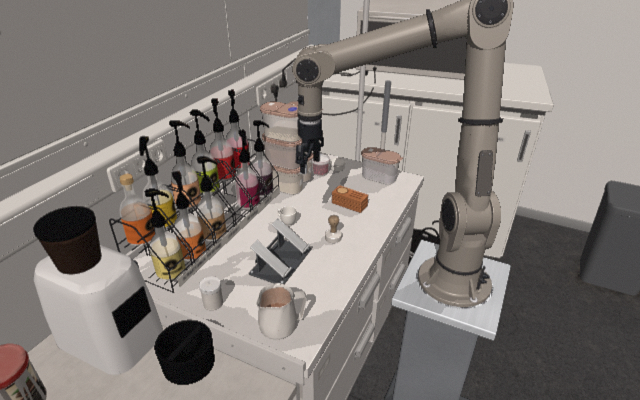

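The side crop shows a square three-board pile with flush edges (left edge x≈85, right corner x≈435) and the ring at the same end. The stand is empty and the other things stand where they were. By ring, the top board is within about 1 mm of the base. Handing in.

```bash
python3 -c "
from station import ctrl
print(ctrl.observe()['time'],ctrl.job_done())"
```

```text
the job is handed in; nothing more can be done
26.4333 None
```

Both boards are off the stand and lie on the base board in one pile, ringed faces up and all rings at the same end. I handed the job in at 26.4 s.

- **How they were moved:** Left board first, then right. Each was gripped across its long edges at 20° tilt (35° took the arm to a joint limit), carried over, lowered until it touched at about 6–13 N, and released.
- **Alignment:** In the last top view the top board's ring is about 0.5 mm from the base board's ring as first measured. The middle board was within about 1 mm. In the side view the edges look flush all round.
- **Height:** The top face reads 53–56 mm, where three boards should give 54 mm.
- **Disagreement:** The two cameras differ by 3–4 mm in the absolute position of the rings, but nearly the same for all three boards. Each camera on its own shows the pile aligned to about 1 mm.
- **Other things:** In the last side view nothing else on the worktop looks moved. I checked that by eye only.

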